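# Sort the glass sample cases by their hinges

## Task

One of the three hinged glass sample cases has a seized hinge: try each lid by pressing it down towards shut. Put the two whose lids swing freely, shut, lengthwise on the sloped roller lane so that they roll down to the stop, one behind the other; slide the seized one, its lid left standing open, wholly into the fenced repair bay. Keep the cases upright and leave the bottle, the jar and the pliers where they are.

Things in the scene. Friction and masses are not known exactly. Their poses are not given: they have to be found in the camera images.
- case_1_mid (a point): centre of hinged sample case 1, 18 mm above its underside: loose grey plastic case, aluminium lid, 90 mm long (own x) x 58 wide (y) x 36 high when shut (28 box, 8 lid; lid 55 wide), about 0.25 kg, z up. The hinge is at its +x end, 28 mm up, axis along y; the lid's free edge is at the -x end, towards the robot. All three look alike and start on the bench, lids partly open
- case_1_front (a point): middle of the box wall at the -x (lid-opening) end of case 1, 14 mm above its underside, same axes as the case
- case_1_back (a point): middle of the box wall at the +x (hinge) end of case 1, 14 mm above its underside, same axes as the case
- lid_1 (a joint): lid angle of case 1 in rad: 0 shut, grows as it opens (starts 0.3 to 0.5, limit 0.9). The lid is a plate 90 mm long from the hinge. A free lid stays where it is left and shuts under about 1 N pressed down near its free edge; a seized one does not give to 25 N there
- case_2_mid (a point): centre of hinged sample case 2, 18 mm above its underside: loose grey plastic case, aluminium lid, 90 mm long (own x) x 58 wide (y) x 36 high when shut (28 box, 8 lid; lid 55 wide), about 0.25 kg, z up. The hinge is at its +x end, 28 mm up, axis along y; the lid's free edge is at the -x end, towards the robot. All three look alike and start on the bench, lids partly open
- case_2_front (a point): middle of the box wall at the -x (lid-opening) end of case 2, 14 mm above its underside, same axes as the case
- case_2_back (a point): middle of the box wall at the +x (hinge) end of case 2, 14 mm above its underside, same axes as the case
- lid_2 (a joint): lid angle of case 2 in rad: 0 shut, grows as it opens (starts 0.3 to 0.5, limit 0.9). The lid is a plate 90 mm long from the hinge. A free lid stays where it is left and shuts under about 1 N pressed down near its free edge; a seized one does not give to 25 N there
- case_3_mid (a point): centre of hinged sample case 3, 18 mm above its underside: loose grey plastic case, aluminium lid, 90 mm long (own x) x 58 wide (y) x 36 high when shut (28 box, 8 lid; lid 55 wide), about 0.25 kg, z up. The hinge is at its +x end, 28 mm up, axis along y; the lid's free edge is at the -x end, towards the robot. All three look alike and start on the bench, lids partly open
- case_3_front (a point): middle of the box wall at the -x (lid-opening) end of case 3, 14 mm above its underside, same axes as the case
- case_3_back (a point): middle of the box wall at the +x (hinge) end of case 3, 14 mm above its underside, same axes as the case
- lid_3 (a joint): lid angle of case 3 in rad: 0 shut, grows as it opens (starts 0.3 to 0.5, limit 0.9). The lid is a plate 90 mm long from the hinge. A free lid stays where it is left and shuts under about 1 N pressed down near its free edge; a seized one does not give to 25 N there
- lane: fixed lane of free-turning steel rollers, 350 mm long, 72 mm wide inside its rails, which rise 8 mm above the rollers. Origin on the bench below its middle, x along it, z up. It slopes down to +x (away from the robot) by 0.14 rad; roller tops are 58 mm above the bench at x = 0. The stop plate is at x = +170 mm, 24 mm above the rollers: a case against it has its centre near x = 127 mm, the next near 38 mm
- lane_entry (a point): point on the roller tops near the lane's upper end, 118 mm before its middle, 75 mm above the bench: a case can be set down lengthwise with its underside's centre here. A case let go here rolls down by itself. Axes as the lane's (level, not sloped)
- bay: fixed repair bay on the bench: a dark mat with a wooden fence 25 mm high and 5 mm thick on three sides, open towards the robot, no step at the mouth. Origin on the bench at the middle of the open mouth; x points into the bay; inside it is 140 mm deep (x = 0 to 140 mm) and 460 mm wide (y = -230 to +230 mm)
- bottle: bystander: loose white plastic bottle, 56 mm across, 140 mm high; origin at the centre of its underside
- jar: bystander: loose amber glass jar with a steel cap, 60 mm across, 75 mm high; origin at the centre of its underside
- pliers: bystander: loose pair of pliers lying flat on the bench, about 190 mm long, 70 mm wide, 16 mm high; origin on the bench near its middle, jaws to its +x
There are look-alikes about, which are no part of the job. Leave any black or orange look-alike of the part that bears case_2_mid alone.

How it is judged:
By the outcome, as a careful person would: the job done as asked, in the order asked, and still so for the second after the job is handed in, with the robot touching nothing.
It also fails if it takes over 69 s, if anything falls off the work surface, if the arm or the gripper's body presses on something with over 40 N, if the wrist force passes 120 N, or if a joint passes its speed limit or range.

## Robot

A 7-joint arm with a two-finger parallel gripper is mounted at the origin on the work surface. World frame = base frame: x ahead of the robot, y to its left, z up, the work surface at z = 0. Lengths are in m, angles in rad, forces in N, time in s.
With the tool pointing down it reaches from about 0.4 to 0.85 m from the base axis. Payload 10.4 kg.
Tool frame: the origin (TCP) lies at the very end of the fingers, on their centre line; the grasp point (between the pads) lies r.pinch_z behind it (r.pinch_z is the distance from the TCP to the grasp point, in m); z points along the fingers, x is the direction in which the jaws open and shut, and the axes are right-handed (so a half turn about z gives the same grasp; the last joint's range is limited). The gripper opens to 87 mm and grips with 3 to 60 N. Pads are 19 mm wide; open, the fingers measure 117 mm over their backs; the gripper's body (75 mm by 190 mm) begins 51 mm behind the grasp point.
Start: joints at [1.149, 0.332, -0.065, 1.46, 0.022, 1.35, -0.088], TCP at [0.243, -0.576, 0.223] pointing down, gripper open.
Joint ranges: [-2.6, 2.6], [-0.5, 2.12], [-1.47, 1.34], [0.16, 2.42], [-1.27, 4.41], [0.06, 2.06], [-2.6, 2.6]. Speed limits (rad/s): [2.22, 2.22, 2.79, 2.79, 3.14, 3.14, 3.14].

## Interface

Orientations are given as a unit quaternion [x, y, z, w].
In Python, from bench import r gives the robot as it stands.
- The arm moves only by the tool carry_out, never from a script. Its argument "increments" is text: rows parted by semicolons, each of 7 numbers parted by spaces: the turn, a rotation vector about the tool's x, y, z in degrees, then the shift along the tool's x, y, z in m, then the finger opening in m, from 0 to 0.087. A call has exactly 5 rows; each row is the pose to reach, as a shift and turn from the pose measured when the call began, along the tool's axes at that moment; what a row does not reach only later rows make up. A row lasts 1/8 s, in which the tool goes at most 62.5 mm and 10.7 degrees, less where a joint would pass 70% of its speed; a pose out of reach is approached as far as the arm can. A call with a gripper value outside its range is refused whole. The fingers move at their own pace and stop on an object; "squeeze" is the grip in N (left out, the last holds). Time passes only in rows, so rows that repeat a pose let the fingers close, or fill a call up. It gives the time, the measured TCP pose, the force and the opening at its end, in the units of the state.
- r.read_state(): the state, without advancing time (a new reading comes with each control period).
- r.camera(name): name is "scene" or "top" or "wrist"; returns (picture, depth): 384x512x3 uint8, blue, green, red; 384x512 float32, m along the optical axis (not along the pixel's ray), 0 where there is no reading.
- r.camera_model(name): a dict with "K" (3x3 intrinsics, pixels), "k1" (the pictures are not rectified: a ray, as slopes to the right and down, at radius r is drawn at 1 + k1 r^2 times it, then the intrinsics apply), "extrinsics" (4x4, takes a point from camera to world coordinates). Camera axes: x right, y down, z forward; pixel columns grow to the right and rows downward; lengths in m; the calibration is good to about 2 mm. A picture is of the moment at which its call begins: read the wrist's pose just before it. camera_model takes no time and is no camera call; for the wrist camera it gives the pose at the moment of the call.
- r.close_job(): hands the job in, once; it reports no verdict.
The state is a dict: "time": time; "joint_positions": joint angles; "joint_vel": joint speeds; "joint_torque": joint torques, N m; "ee_pos": TCP position; "eef_rot": TCP orientation; "ft_force": force on the tool from outside, world axes, zero at the start; "torque": the same for the moment, N m; "width": finger opening in m.
Only numpy, scipy, OpenCV 4.12 (cv2) and the standard library are available. Lean on these libraries where they do the work, as an engineer would, in place of code of your own. Each camera call takes 0.05 s, during which the arm holds its last target.

## Working session

There is one attempt and no reset: what is moved stays moved. The work goes in short steps, Python scripts to look and compute and a tool call to move; the robot and the scene stay as the last step left them, time stands still between calls to the robot, and variables do not carry over. Pictures are saved under pics/ and viewed, and the job is handed in when it is done.

Besides the shell and the picture viewer there is one more tool, called after "Call:" by a JSON object that holds its "method" and its "body". carry_out: Moves the arm, as the interface text tells. Its arguments: {"type":"object","properties":{"increments":{"type":"string"},"squeeze":{"type":"number"}},"required":["increments"]}

```bash
ls; mkdir -p pics
cat > h.py <<'E'
import numpy as np, cv2
from bench import r
def save(n,name):
    im,d=r.camera(n); m=r.camera_model(n)
    cv2.imwrite(f'pics/{name}.png',im); np.savez(f'pics/{name}.npz',im=im,d=d,K=m['K'],k1=m['k1'],E=m['extrinsics'])
def load(name):
    return np.load(f'pics/{name}.npz')
def world(z):
    d=z['d']; K=z['K'];k1=float(z['k1']);h,w=d.shape
    u,v=np.meshgrid(np.arange(w),np.arange(h))
    p=np.stack([u,v],-1).reshape(-1,1,2).astype(np.float64)
    q=cv2.undistortPoints(p,K,np.array([k1,0,0,0,0.]))[:,0].reshape(h,w,2)
    P=np.stack([q[...,0]*d,q[...,1]*d,d,np.ones_like(d)],-1)
    W=P@np.array(z['E']).T
    W[d==0]=np.nan
    return W[...,:3]
E
python3 - <<'E'
from h import *
s=r.read_state();print({k:np.round(v,3) for k,v in s.items()},r.pinch_z)
save('top','t0');save('scene','s0')
for n in('top','scene','wrist'):
    m=r.camera_model(n);print(n,np.round(m['K'],1).tolist(),m['k1'],np.round(m['extrinsics'],3).tolist())
E
```

```text
pics
{'time': np.float64(0.0), 'joint_positions': array([ 1.149,  0.333, -0.065,  1.461,  0.022,  1.35 , -0.089]), 'joint_vel': array([ 0.001, -0.   , -0.001,  0.   ,  0.   , -0.   , -0.001]), 'joint_torque': array([-0.0000e+00, -6.2326e+01,  2.5000e-02, -3.8990e+01, -6.1000e-02,
        4.0000e-02,  0.0000e+00]), 'ee_pos': array([ 0.243, -0.576,  0.222]), 'eef_rot': array([ 0.833, -0.553, -0.001, -0.   ]), 'ft_force': array([ 0.04 ,  0.019, -0.043]), 'torque': array([ 0.058, -0.021, -0.01 ]), 'width': np.float64(0.087)} 0.0187
top [[354.6, 0.0, 262.1], [0.0, 354.6, 190.3], [0.0, 0.0, 1.0]] -0.03908198661053211 [[-0.036, -0.974, 0.223, 0.291], [-0.999, 0.034, -0.011, 0.055], [0.004, -0.223, -0.975, 1.045], [0.0, 0.0, 0.0, 1.0]]
scene [[381.2, 0.0, 262.1], [0.0, 381.2, 188.7], [0.0, 0.0, 1.0]] -0.04848737035095485 [[-0.035, 0.851, -0.524, 0.999], [0.999, 0.028, -0.021, 0.079], [-0.003, -0.524, -0.852, 0.864], [0.0, 0.0, 0.0, 1.0]]
wrist [[289.1, 0.0, 253.1], [0.0, 289.1, 186.8], [0.0, 0.0, 1.0]] -0.02515790056845437 [[0.387, -0.892, -0.235, 0.306], [-0.922, -0.375, -0.097, -0.549], [-0.002, 0.254, -0.967, 0.384], [0.0, 0.0, 0.0, 1.0]]
```

View pics/t0.png

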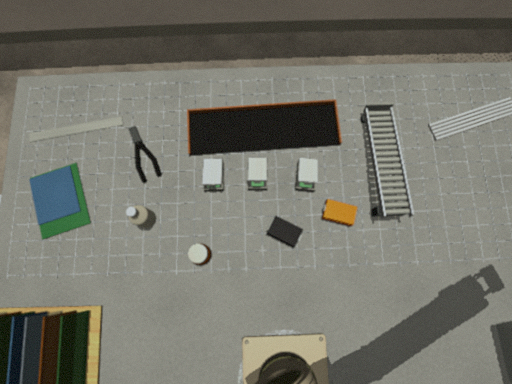

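View pics/s0.png

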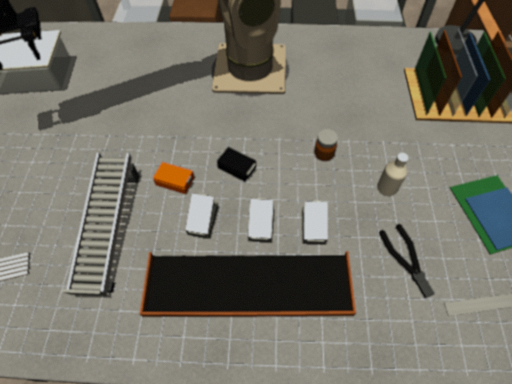

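The top view shows the three cases with white lids at (213,175), (257,174) and (307,175). The bay is ahead of them at (265,128), the lane is at right from (390,215) to (378,107), and the black and orange look-alikes are at (285,231) and (340,212). The jar is at (199,253), the bottle at (138,215) and the pliers at (142,155).

Run:
```python
from h import *
for nm in('t0','s0'):
    z=load(nm);W=world(z);im=z['im']
    print(nm)
    # bench check
    H=W[...,2]
    print('bench z', np.nanmedian(H))
    m=((H>0.02)&(H<0.3)&(W[...,0]>0.3)).astype(np.uint8)
    n,l,st,c=cv2.connectedComponentsWithStats(m)
    for i in range(1,n):
        if st[i,4]<60: continue
        P=W[l==i]; print(st[i].tolist(),'xyz med',np.round(np.median(P,0),3),'min',np.round(np.percentile(P,2,axis=0),3),'max',np.round(np.percentile(P,98,axis=0),3))
z=load('t0');im=z['im']
cv2.imwrite('pics/t0c.png',cv2.resize(im[90:230,180:420],None,fx=3.3,fy=3.3,interpolation=cv2.INTER_CUBIC))
z=load('s0');im=z['im']
cv2.imwrite('pics/s0c.png',cv2.resize(im[140:330,50:370],None,fx=2.5,fy=2.5,interpolation=cv2.INTER_CUBIC))
```

```text
t0
bench z -0.0007584015580344161
[187, 99, 155, 55, 485] xyz med [0.795 0.028 0.024] min [ 0.663 -0.201  0.02 ] max [0.81  0.268 0.028]
[363, 102, 51, 117, 3413] xyz med [ 0.594 -0.326  0.057] min [ 0.434 -0.368  0.028] max [ 0.775 -0.283  0.085]
[202, 159, 22, 32, 602] xyz med [0.574 0.185 0.049] min [0.533 0.158 0.023] max [0.623 0.214 0.065]
[248, 158, 20, 31, 539] xyz med [0.574 0.055 0.054] min [0.531 0.027 0.025] max [0.621 0.083 0.077]
[296, 158, 22, 33, 554] xyz med [ 0.566 -0.089  0.054] min [ 0.524 -0.119  0.024] max [ 0.613 -0.061  0.075]
[323, 199, 35, 27, 640] xyz med [ 0.45  -0.179  0.035] min [ 0.417 -0.224  0.024] max [ 0.483 -0.135  0.04 ]
[126, 205, 29, 23, 487] xyz med [0.448 0.377 0.094] min [0.427 0.361 0.024] max [0.477 0.404 0.14 ]
[267, 216, 37, 32, 680] xyz med [ 0.401 -0.016  0.035] min [ 0.363 -0.06   0.025] max [0.439 0.028 0.039]
[188, 244, 24, 21, 398] xyz med [0.343 0.22  0.073] min [0.317 0.197 0.027] max [0.37  0.248 0.078]
s0
bench z 0.0008136926926334276
[315, 129, 22, 29, 513] xyz med [0.359 0.225 0.068] min [0.322 0.201 0.022] max [0.373 0.251 0.078]
[217, 146, 40, 32, 718] xyz med [ 0.407 -0.013  0.036] min [ 0.366 -0.06   0.022] max [0.443 0.034 0.039]
[62, 152, 76, 144, 5015] xyz med [ 0.619 -0.324  0.055] min [ 0.439 -0.365  0.03 ] max [ 0.775 -0.282  0.083]
[378, 152, 31, 41, 793] xyz med [0.467 0.382 0.09 ] min [0.442 0.362 0.023] max [0.482 0.411 0.142]
[153, 162, 41, 29, 753] xyz med [ 0.457 -0.176  0.036] min [ 0.421 -0.224  0.022] max [ 0.488 -0.13   0.039]
[186, 193, 32, 43, 990] xyz med [ 0.576 -0.086  0.052] min [ 0.533 -0.117  0.025] max [ 0.616 -0.057  0.074]
[248, 198, 26, 42, 954] xyz med [0.585 0.059 0.055] min [0.544 0.032 0.027] max [0.623 0.087 0.078]
[303, 200, 25, 42, 974] xyz med [0.584 0.188 0.049] min [0.54  0.162 0.025] max [0.625 0.217 0.065]
[139, 251, 217, 64, 934] xyz med [0.794 0.037 0.025] min [ 0.665 -0.201  0.021] max [0.809 0.27  0.028]
```

View pics/t0c.png

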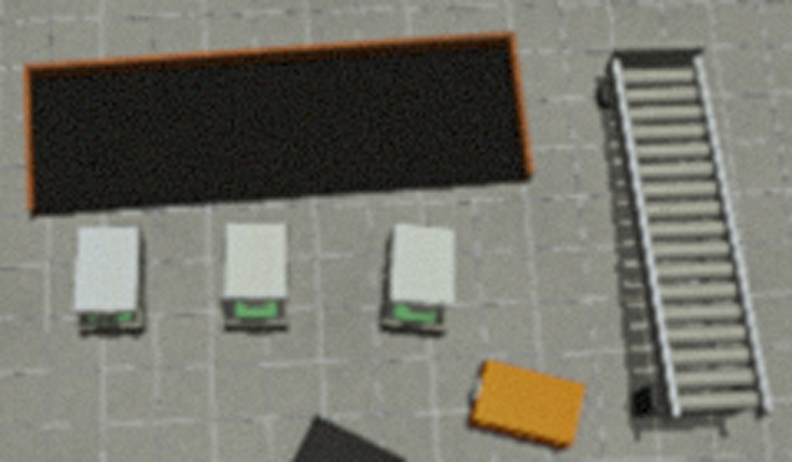

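View pics/s0c.png

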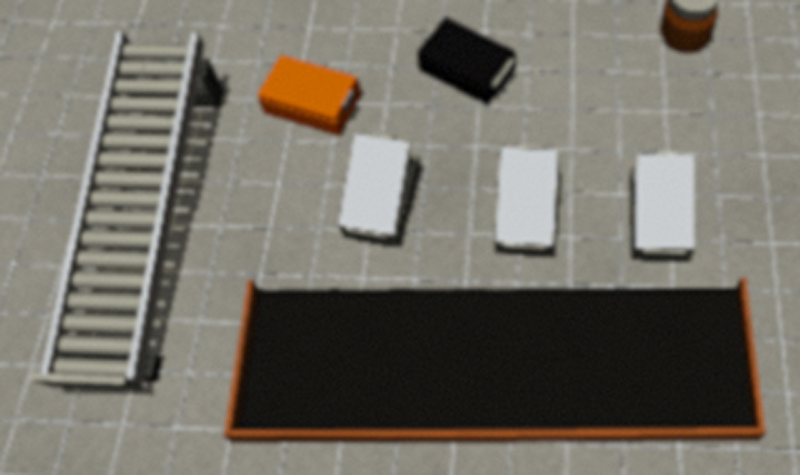

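```bash
cat >> h.py <<'E'
def planefit(P):
    c=np.median(P,0)
    for _ in range(4):
        u,s,vt=np.linalg.svd(P-c); n=vt[2]; 
        e=(P-c)@n; k=abs(e-np.median(e))<0.004; P=P[k]; c=P.mean(0)
    return c,n*np.sign(n[2]),P
E
python3 - <<'E'
from h import *
rois={'t0':{'A':(202,159,22,32),'B':(248,158,20,31),'C':(296,158,22,33)},'s0':{'A':(303,200,25,42),'B':(248,198,26,42),'C':(186,193,32,43)}}
for nm in rois:
    z=load(nm);W=world(z);im=z['im'].astype(int)
    for k,(x,y,w,h) in rois[nm].items():
        S=W[y-2:y+h+2,x-2:x+w+2].reshape(-1,3);I=im[y-2:y+h+2,x-2:x+w+2].reshape(-1,3)
        m=(S[:,2]>0.03)&(I.min(1)>115)
        P=S[m]; c,n,Q=planefit(P)
        ang=np.arccos(n[2]); ax=np.arctan2(n[1],n[0])
        (rc,sz,ra)=cv2.minAreaRect(Q[:,:2].astype(np.float32))
        yaw=np.arctan2(-n[1],-n[0])
        # lid low/high edges
        print(nm,k,len(P),len(Q),'c',np.round(c,4),'lid',round(ang,3),'yaw from normal deg',round(np.degrees(yaw),1),'rect',np.round(rc,4),np.round(sz,4),round(ra,1), 'z',np.round(np.percentile(Q[:,2],[1,99]),4))
    # lane rails
    m=(W[...,1]<-0.25)&(W[...,1]>-0.42)&(W[...,0]>0.40)&(W[...,0]<0.82)&(W[...,2]>0.025)&(W[...,2]<0.1)
    P=W[m]; rect=cv2.minAreaRect(P[:,:2].astype(np.float32)); print('lane rect',rect)
    c,n,Q=planefit(P); print('lane plane',c,n,'slope',np.arccos(n[2]),'dir',np.degrees(np.arctan2(n[1],n[0])))
    mm=(im[...,2]-im[...,0]>40)&(W[...,0]>0.64)&(W[...,2]>0.012)
    P=W[mm]; print('bay',len(P),cv2.minAreaRect(P[:,:2].astype(np.float32)), cv2.boxPoints(cv2.minAreaRect(P[:,:2].astype(np.float32))).round(3).tolist())
E
```

```text
t0 A 482 478 c [0.5803 0.1875 0.0504] lid 0.334 yaw from normal deg 179.6 rect [0.5809 0.1876] [0.0551 0.0853] 89.8 z [0.0345 0.0657]
t0 B 430 421 c [0.5812 0.0556 0.0571] lid 0.484 yaw from normal deg 178.3 rect [0.582  0.0555] [0.0539 0.08  ] 89.6 z [0.0348 0.078 ]
t0 C 451 447 c [ 0.5734 -0.0917  0.0555] lid 0.447 yaw from normal deg 171.7 rect [ 0.5744 -0.0919] [0.0538 0.0836] 82.5 z [0.0344 0.0752]
lane rect ((0.6030248403549194, -0.32464656233787537), (0.35896629095077515, 0.09409233927726746), 0.015071846544742584)
lane plane [ 0.58745668 -0.32800566  0.05820022] [0.1289473  0.02598064 0.99131105] slope 0.13192089079631644 dir 11.391587986054803
bay 592 ((0.7313859462738037, 0.03342446684837341), (0.14678381383419037, 0.46913740038871765), 2.2279739379882812) [[0.6489999890327454, 0.26499998569488525], [0.6669999957084656, -0.20399999618530273], [0.8140000104904175, -0.1979999989271164], [0.7960000038146973, 0.2709999978542328]]
s0 A 873 848 c [0.5818 0.1907 0.0506] lid 0.338 yaw from normal deg 179.9 rect [0.5808 0.1909] [0.0898 0.0534] 0.2 z [0.0338 0.0663]
s0 B 894 875 c [0.5834 0.0587 0.0565] lid 0.48 yaw from normal deg 178.3 rect [0.5825 0.0586] [0.055  0.0845] 88.2 z [0.0354 0.0783]
s0 C 863 847 c [ 0.5748 -0.0888  0.055 ] lid 0.446 yaw from normal deg 171.4 rect [ 0.5741 -0.0891] [0.0554 0.0848] 81.8 z [0.0345 0.075 ]
lane rect ((0.6003291010856628, -0.3232289254665375), (0.35755324363708496, 0.09254415333271027), 0.2890559434890747)
lane plane [ 0.60705401 -0.32528276  0.05568293] [0.13260903 0.0209307  0.9909474 ] slope 0.13465727449886877 dir 8.969437043844165
bay 1167 ((0.7297496795654297, 0.03409701585769653), (0.14516448974609375, 0.4718695282936096), 2.2638282775878906) [[0.6480000019073486, 0.2669999897480011], [0.6669999957084656, -0.20499999821186066], [0.8119999766349792, -0.19900000095367432], [0.7929999828338623, 0.27300000190734863]]
```

Run:
```python
from h import *
for nm in ('t0','s0'):
    z=load(nm);W=world(z)
    m=(W[...,1]<-0.25)&(W[...,1]>-0.42)&(W[...,0]>0.40)&(W[...,0]<0.82)&(W[...,2]>0.025)&(W[...,2]<0.1)
    P=W[m]; 
    for yaw in np.radians(np.arange(-4,4.1,1)):
        pass
    # rail tops: for x-slices, print min/max y of points and the z there
    for x0 in np.arange(0.44,0.78,0.04):
        q=P[abs(P[:,0]-x0)<0.012]
        zf=58e-3-0.14*(x0-0.603)
        hi=q[q[:,2]>zf+0.005]
        L=hi[hi[:,1]>-0.325];R=hi[hi[:,1]<-0.325]
        print(nm,round(x0,2),len(L),len(R),np.round([np.median(L[:,1]),np.median(R[:,1]),np.median(L[:,2])-zf,np.median(R[:,2])-zf],4), 'mid z',round(np.median(q[abs(q[:,1]+.325)<.02][:,2])-zf,4),'ext y',np.round(np.percentile(q[:,1],[1,99]),4))
```

```text
t0 0.44 17 15 [-0.2874 -0.3677  0.0073  0.0074] mid z -0.0027 ext y [-0.3694 -0.2785]
t0 0.48 19 17 [-0.2879 -0.3668  0.0071  0.008 ] mid z -0.0023 ext y [-0.37   -0.2844]
t0 0.52 19 18 [-0.2865 -0.3666  0.0071  0.0075] mid z -0.0029 ext y [-0.3699 -0.284 ]
t0 0.56 17 14 [-0.2871 -0.3662  0.0071  0.0076] mid z -0.0021 ext y [-0.3679 -0.2838]
t0 0.6 14 13 [-0.287  -0.3664  0.0082  0.0081] mid z -0.0029 ext y [-0.3683 -0.284 ]
t0 0.64 15 17 [-0.287  -0.3652  0.0085  0.0084] mid z -0.0027 ext y [-0.3677 -0.2837]
t0 0.68 15 16 [-0.2856 -0.3657  0.0076  0.0083] mid z -0.0026 ext y [-0.3677 -0.2833]
t0 0.72 13 14 [-0.286  -0.3654  0.0088  0.0077] mid z -0.0028 ext y [-0.3669 -0.2831]
t0 0.76 21 20 [-0.287  -0.364   0.0083  0.0074] mid z -0.0026 ext y [-0.3679 -0.2829]
s0 0.44 19 22 [-0.286  -0.3643  0.0074  0.0075] mid z -0.0024 ext y [-0.3679 -0.2784]
s0 0.48 22 19 [-0.2854 -0.3652  0.0074  0.0078] mid z -0.0021 ext y [-0.3673 -0.2829]
s0 0.52 21 23 [-0.2848 -0.3645  0.0077  0.0073] mid z -0.0021 ext y [-0.3675 -0.2819]
s0 0.56 20 15 [-0.2853 -0.3641  0.0077  0.0077] mid z -0.0019 ext y [-0.3653 -0.2819]
s0 0.6 24 27 [-0.285  -0.3623  0.0073  0.007 ] mid z -0.0023 ext y [-0.3653 -0.282 ]
s0 0.64 27 26 [-0.2845 -0.363   0.0076  0.0075] mid z -0.0023 ext y [-0.3653 -0.2816]
s0 0.68 27 34 [-0.2845 -0.3622  0.0067  0.0079] mid z -0.0022 ext y [-0.3657 -0.2818]
s0 0.72 27 24 [-0.2855 -0.3632  0.0078  0.0072] mid z -0.0016 ext y [-0.366  -0.2826]
s0 0.76 29 27 [-0.2834 -0.3618  0.0069  0.0073] mid z -0.0021 ext y [-0.3646 -0.281 ]
```

```bash
cat >> h.py <<'E'
from scipy.spatial.transform import Rotation as Ro
def orient(phi,tilt=0.0):
    # tool x at world angle phi (deg), tool z down; tilt about world y (rad)
    p=np.radians(phi); x=np.array([np.cos(p),np.sin(p),0]); z=np.array([0,0,-1.]); y=np.cross(z,x)
    return Ro.from_rotvec([0,tilt,0])*Ro.from_matrix(np.stack([x,y,z],1))
def state():
    s=r.read_state()
    R=Ro.from_quat(s['eef_rot']); X=R.apply([1,0,0])
    print('t',round(float(s['time']),2),'pos',np.round(s['ee_pos'],4),'phi',round(np.degrees(np.arctan2(X[1],X[0])),2),'F',np.round(s['ft_force'],1),'w',round(float(s['width']),4),'q',np.round(s['joint_positions'],2))
    return s
def plan(rows):
    """rows: list of (pos, phi, tilt, width)"""
    s=state(); R0=Ro.from_quat(s['eef_rot']); p0=np.array(s['ee_pos']); out=[];lp=p0;lR=R0
    for pos,phi,tilt,w in rows:
        R=orient(phi,tilt); d=R0.inv().apply(np.array(pos)-p0); rv=(R0.inv()*R).as_rotvec(degrees=True)
        st=np.linalg.norm(pos-lp); an=np.degrees((lR.inv()*R).magnitude()); lp=np.array(pos);lR=R
        print(' '.join(f'{v:.1f}' for v in rv),' '.join(f'{v:.4f}' for v in d),w,';', f'   [step {st*1000:.0f}mm {an:.1f}deg]')
    return
def seg(p1,phi1,w,n=5,tilt1=0.0,tilt0=0.0,hold=0):
    s=r.read_state(); p0=np.array(s['ee_pos']);X=Ro.from_quat(s['eef_rot']).apply([1,0,0]);phi0=np.degrees(np.arctan2(X[1],X[0]))
    p1=np.array(p1); d=(phi1-phi0+180)%360-180
    rows=[]
    for i in range(1,n+1):
        f=i/n; rows.append((p0+f*(p1-p0),phi0+f*d,tilt0+f*(tilt1-tilt0),w))
    rows+= [rows[-1]]*(5-n)
    plan(rows)
E
python3 - <<'E'
from h import *
seg([0.40,-0.31,0.21],-85,0)
E
```

```text
t 0.1 pos [ 0.2426 -0.5756  0.2218] phi -67.15 F [-0.4  0.2 -0.5] w 0.0875 q [ 1.15  0.33 -0.06  1.46  0.02  1.35 -0.09]
0.0 0.1 3.6 -0.0367 -0.0496 0.0024 0 ;    [step 62mm 3.6deg]
0.0 0.1 7.1 -0.0735 -0.0993 0.0048 0 ;    [step 62mm 3.6deg]
0.0 0.1 10.7 -0.1102 -0.1489 0.0072 0 ;    [step 62mm 3.6deg]
0.0 0.1 14.3 -0.1469 -0.1986 0.0096 0 ;    [step 62mm 3.6deg]
0.0 0.1 17.9 -0.1836 -0.2482 0.0120 0 ;    [step 62mm 3.6deg]
```

Call:
{"method": "carry_out", "body": {"increments": "0 0 3.6 -0.037 -0.050 0.002 0; 0 0 7.1 -0.074 -0.099 0.005 0; 0 0 10.7 -0.110 -0.149 0.007 0; 0 0 14.3 -0.147 -0.199 0.010 0; 0 0 17.9 -0.184 -0.248 0.012 0"}}

```text
time: 0.72
ee_pos: [0.4002, -0.3078, 0.2098]
eef_rot: [0.736, -0.677, -0.001, -0.0]
ft_force: [0.6, -0.5, 0.0]
width: 0.045
```

Run:
```python
from h import *
seg([0.537,-0.085,0.11],-98,0)
```

```text
t 0.72 pos [ 0.4002 -0.3078  0.2098] phi -85.16 F [ 0.6 -0.5  0. ] w 0.045 q [ 0.81  0.09 -0.25  1.78  0.02  1.28 -0.94]
0.0 0.1 2.6 -0.0421 -0.0310 0.0200 0 ;    [step 56mm 2.6deg]
0.0 0.1 5.1 -0.0841 -0.0620 0.0400 0 ;    [step 56mm 2.6deg]
0.0 0.1 7.7 -0.1262 -0.0931 0.0600 0 ;    [step 56mm 2.6deg]
0.0 0.1 10.3 -0.1683 -0.1241 0.0800 0 ;    [step 56mm 2.6deg]
0.0 0.1 12.8 -0.2103 -0.1551 0.1000 0 ;    [step 56mm 2.6deg]
```

Call:
{"method": "carry_out", "body": {"increments": "0 0 2.6 -0.042 -0.031 0.020 0; 0 0 5.1 -0.084 -0.062 0.040 0; 0 0 7.7 -0.126 -0.093 0.060 0; 0 0 10.3 -0.168 -0.124 0.080 0; 0 0 12.8 -0.210 -0.155 0.100 0"}}

```text
time: 1.35
ee_pos: [0.5374, -0.084, 0.1091]
eef_rot: [-0.656, 0.755, 0.001, -0.0]
ft_force: [0.8, -0.9, -0.0]
width: 0.002
```

Run:
```python
from h import *
state()
save('wrist','w1')
```

```text
t 1.35 pos [ 0.5374 -0.084   0.1091] phi -98.07 F [ 0.8 -0.9 -0. ] w 0.002 q [ 0.45  0.28 -0.44  1.79  0.13  1.09 -1.74]
```

View pics/w1.png

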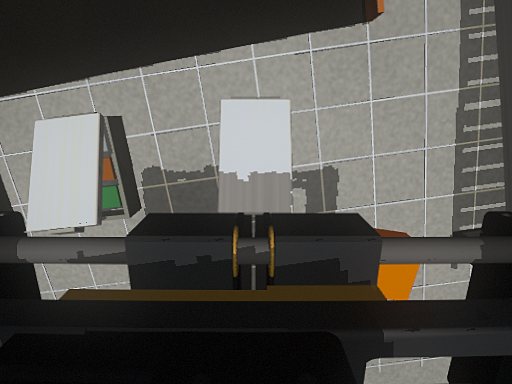

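The wrist view shows the right-hand case's lid at columns 219–291 with the closed fingers centred on it at about 253. I'll press it down now.

Call:
{"method": "carry_out", "body": {"increments": "0 0 0 0 0 0.010 0; 0 0 0 0 0 0.020 0; 0 0 0 0 0 0.030 0; 0 0 0 0 0 0.036 0; 0 0 0 0 0 0.039 0"}}

```text
time: 2.02
ee_pos: [0.5384, -0.077, 0.0715]
eef_rot: [-0.657, 0.754, 0.002, 0.0]
ft_force: [-27.8, 1.6, 54.8]
width: 0.0004
```

Call:
{"method": "carry_out", "body": {"increments": "0 0 0 0 0 -0.006 0; 0 0 0 0 0 -0.012 0; 0 0 0 0 0 -0.020 0; 0 0 0 0 0 -0.025 0; 0 0 0 0 0 -0.030 0"}}

```text
time: 2.65
ee_pos: [0.5384, -0.0771, 0.1017]
eef_rot: [-0.657, 0.754, 0.002, 0.0]
ft_force: [0.1, -0.4, -0.4]
width: 0.0006
```

Run:
```python
from h import *
state()
save('scene','s2');save('wrist','w2')
z=load('s2');cv2.imwrite('pics/s2c.png',cv2.resize(z['im'][140:330,50:370],None,fx=2.5,fy=2.5,interpolation=cv2.INTER_CUBIC))
```

```text
t 2.65 pos [ 0.5384 -0.0771  0.1017] phi -97.88 F [ 0.1 -0.4 -0.4] w 0.0006 q [ 0.44  0.29 -0.44  1.8   0.14  1.08 -1.75]
```

View pics/s2c.png

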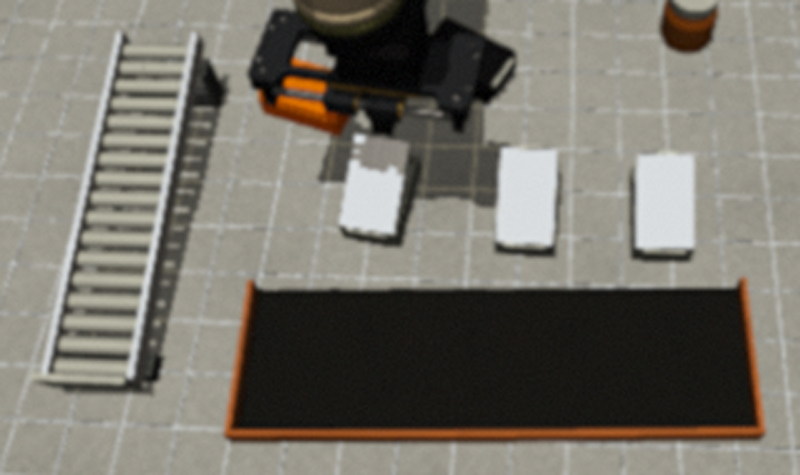

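View pics/w2.png

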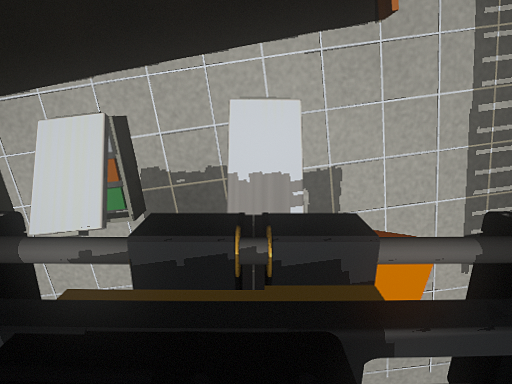

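```bash
cat >> h.py <<'E'
def lids(nm,yaw_rng={'A':(0.13,0.25),'B':(0.0,0.12),'C':(-0.15,-0.03)},xr=(0.5,0.65),zmin=0.03):
    z=load(nm);W=world(z);im=z['im'].astype(int)
    for k,(a,b) in yaw_rng.items():
        m=(W[...,0]>xr[0])&(W[...,0]<xr[1])&(W[...,1]>a)&(W[...,1]<b)&(W[...,2]>zmin)&(W[...,2]<0.09)&(im.min(-1)>115)
        if m.sum()<60: print(k,'few',m.sum());continue
        c,n,Q=planefit(W[m]); rc,sz,ra=cv2.minAreaRect(Q[:,:2].astype(np.float32))
        print(nm,k,m.sum(),'c',np.round(c,4),'lid',round(np.arccos(n[2]),3),'yaw',round(np.degrees(np.arctan2(n[1],n[0])),1),'rect',np.round(rc,4),np.round(sz,4),round(ra,1),'z',np.round(np.percentile(Q[:,2],[1,99]),4))
E
python3 - <<'E'
from h import *
lids('s2');
E
```

```text
s2 A 884 c [0.5815 0.1905 0.0508] lid 0.33 yaw 0.5 rect [0.5805 0.1907] [0.0532 0.0913] 89.9 z [0.0347 0.0658]
s2 B 900 c [0.5837 0.0586 0.0563] lid 0.484 yaw -2.3 rect [0.5829 0.0584] [0.0551 0.085 ] 88.1 z [0.034  0.0772]
s2 C 819 c [ 0.5762 -0.0893  0.0536] lid 0.433 yaw -8.0 rect [ 0.5749 -0.0889] [0.0556 0.081 ] 80.7 z [0.0347 0.0724]
```

C did not give at 55 N, so it is seized: its lid angle reads 0.43, against 0.45 before. I'll try B, the middle case, next.

Run:
```python
from h import *
seg([0.544,0.0585,0.092],-92,0,n=3)
```

```text
t 2.75 pos [ 0.5388 -0.0771  0.102 ] phi -97.88 F [ 0.3 -1.  -0.7] w 0.0008 q [ 0.44  0.29 -0.44  1.8   0.14  1.08 -1.75]
0.1 0.2 -2.0 -0.0450 0.0045 0.0035 0 ;    [step 45mm 2.0deg]
0.1 0.2 -3.9 -0.0900 0.0089 0.0069 0 ;    [step 45mm 2.0deg]
0.1 0.2 -5.9 -0.1350 0.0134 0.0104 0 ;    [step 45mm 2.0deg]
0.1 0.2 -5.9 -0.1350 0.0134 0.0104 0 ;    [step 0mm 0.0deg]
0.1 0.2 -5.9 -0.1350 0.0134 0.0104 0 ;    [step 0mm 0.0deg]
```

Call:
{"method": "carry_out", "body": {"increments": "0 0 -2 -0.045 0.0045 0.002 0; 0 0 -4 -0.090 0.009 0.004 0; 0 0 -5.9 -0.135 0.0135 0.007 0; 0 0 -5.9 -0.135 0.0135 0.009 0; 0 0 -5.9 -0.135 0.0135 0.0105 0"}}

```text
time: 3.38
ee_pos: [0.5438, 0.0578, 0.0915]
eef_rot: [-0.695, 0.719, 0.002, 0.0]
ft_force: [-1.4, -1.1, 0.1]
width: 0.0006
```

Call:
{"method": "carry_out", "body": {"increments": "0 0 0 0 0 0.007 0; 0 0 0 0 0 0.012 0; 0 0 0 0 0 0.015 0; 0 0 0 0 0 0.0165 0; 0 0 0 0 0 0.018 0"}}

```text
time: 4.0
ee_pos: [0.5438, 0.0579, 0.0735]
eef_rot: [-0.695, 0.719, 0.002, 0.0]
ft_force: [0.3, 0.0, 0.6]
width: 0.0003
```

Call:
{"method": "carry_out", "body": {"increments": "0 0 0 0 0 0.001 0; 0 0 0 0 0 0.002 0; 0 0 0 0 0 0.003 0; 0 0 0 0 0 0.004 0; 0 0 0 0 0 0.005 0"}}

```text
time: 4.62
ee_pos: [0.5438, 0.0579, 0.0685]
eef_rot: [-0.695, 0.719, 0.002, 0.0]
ft_force: [-0.9, -0.2, 0.9]
width: 0.0003
```

Call:
{"method": "carry_out", "body": {"increments": "0 0 0 0 0 0.008 0; 0 0 0 0 0 0.016 0; 0 0 0 0 0 0.024 0; 0 0 0 0 0 0.030 0; 0 0 0 0 0 0.0318 0"}}

```text
time: 5.25
ee_pos: [0.5433, 0.058, 0.0362]
eef_rot: [-0.695, 0.719, 0.002, -0.0]
ft_force: [-4.4, -1.3, 7.9]
width: 0.0002
```

Run:
```python
from h import *
seg([0.546,0.189,0.078],-90.3,0,n=5)
```

```text
t 5.25 pos [0.5433 0.058  0.0362] phi -92.0 F [-4.4 -1.3  7.9] w 0.0002 q [ 0.24  0.4  -0.51  1.84  0.22  0.97 -1.96]
0.2 0.2 -0.3 -0.0262 0.0004 -0.0083 0 ;    [step 28mm 0.4deg]
0.2 0.2 -0.7 -0.0525 0.0008 -0.0166 0 ;    [step 28mm 0.3deg]
0.2 0.2 -1.0 -0.0787 0.0012 -0.0248 0 ;    [step 28mm 0.3deg]
0.2 0.2 -1.4 -0.1049 0.0016 -0.0331 0 ;    [step 28mm 0.3deg]
0.2 0.2 -1.7 -0.1312 0.0020 -0.0414 0 ;    [step 28mm 0.3deg]
```

Call:
{"method": "carry_out", "body": {"increments": "0 0 0 0 0 -0.045 0; 0 0 -0.5 -0.045 0.001 -0.048 0; 0 0 -1.2 -0.095 0.002 -0.048 0; 0 0 -1.7 -0.131 0.002 -0.046 0; 0 0 -1.7 -0.131 0.002 -0.042 0"}}

```text
time: 5.88
ee_pos: [0.5455, 0.1927, 0.0789]
eef_rot: [-0.707, 0.707, 0.003, 0.001]
ft_force: [-0.4, -0.1, 0.7]
width: 0.0009
```

Call:
{"method": "carry_out", "body": {"increments": "0 0 0 0 0 0.006 0; 0 0 0 0 0 0.011 0; 0 0 0 0 0 0.014 0; 0 0 0 0 0 0.016 0; 0 0 0 0 0 0.018 0"}}

```text
time: 6.5
ee_pos: [0.5456, 0.1925, 0.0609]
eef_rot: [-0.707, 0.707, 0.003, 0.001]
ft_force: [-0.7, 1.1, 0.6]
width: 0.0004
```

Call:
{"method": "carry_out", "body": {"increments": "0 0 0 0 0 0.004 0; 0 0 0 0 0 0.010 0; 0 0 0 0 0 0.017 0; 0 0 0 0 0 0.022 0; 0 0 0 0 0 0.0244 0"}}

```text
time: 7.12
ee_pos: [0.5453, 0.1927, 0.0362]
eef_rot: [-0.707, 0.707, 0.003, 0.0]
ft_force: [-4.4, -0.9, 11.8]
width: 0.0005
```

Call:
{"method": "carry_out", "body": {"increments": "0 0 0 0 0 -0.03 0; 0 0 0 0 0 -0.07 0.03; 0 0 0 0 0 -0.12 0.06; 0 0 0 0.05 0 -0.14 0.087; 0 0 0 0.1 0.04 -0.14 0.087"}}

```text
time: 7.75
ee_pos: [0.5085, 0.0921, 0.1775]
eef_rot: [-0.707, 0.707, 0.002, 0.002]
ft_force: [0.7, -1.0, 0.7]
width: 0.0327
```

Run:
```python
from h import *
state()
save('scene','s3');save('top','t3');save('wrist','w3')
lids('s3');lids('t3');
z=load('s3');cv2.imwrite('pics/s3c.png',cv2.resize(z['im'][140:330,50:370],None,fx=2.5,fy=2.5,interpolation=cv2.INTER_CUBIC))
```

```text
t 7.75 pos [0.5085 0.0921 0.1775] phi -90.06 F [ 0.7 -1.   0.7] w 0.0327 q [ 0.26  0.17 -0.57  1.78  0.09  1.22 -1.91]
s3 A 809 c [0.5783 0.1904 0.0365] lid 0.01 yaw -78.2 rect [0.5776 0.1908] [0.0549 0.0972] 89.7 z [0.0329 0.0397]
s3 B 795 c [0.5771 0.0589 0.0364] lid 0.003 yaw -90.7 rect [0.5752 0.059 ] [0.0556 0.0962] 89.0 z [0.033  0.0396]
s3 C 872 c [ 0.5744 -0.0886  0.0544] lid 0.435 yaw -8.8 rect [ 0.5736 -0.0888] [0.0553 0.0875] 81.2 z [0.033  0.0741]
A few 11
B few 0
t3 C 460 c [ 0.5734 -0.092   0.0545] lid 0.427 yaw -8.8 rect [ 0.5741 -0.0924] [0.0539 0.0843] 83.7 z [0.0346 0.0735]
```

View pics/s3c.png

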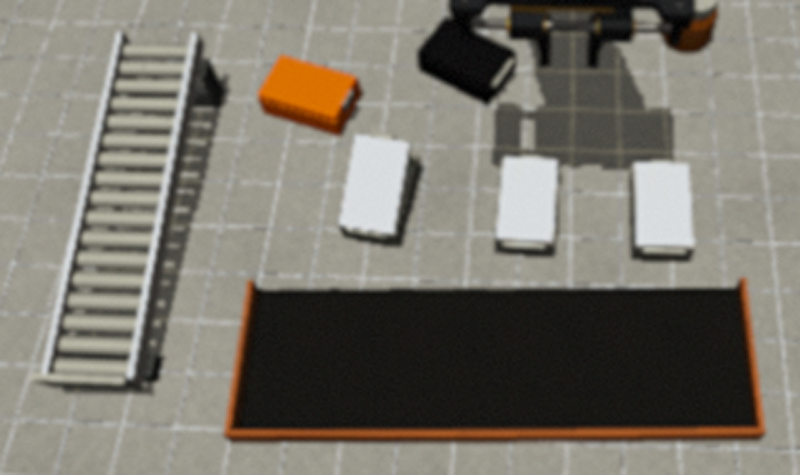

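View pics/w3.png

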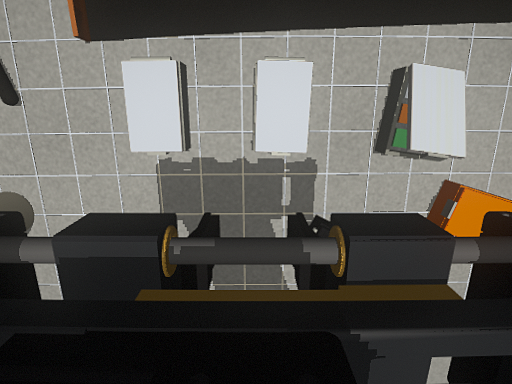

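Cases A and B are now shut, with their lids flat at z≈0.036, while C still stands open. In the wrist view the lids are at columns 123–184 (A) and 255–312 (B). I'll refine the poses from the wrist depth.

Run:
```python
from h import *
lids('w3',xr=(0.5,0.66)); 
z=load('w3');W=world(z);im=z['im'].astype(int)
m=(W[...,1]<0.12)&(W[...,1]>0)&(W[...,0]>0.5)&(W[...,0]<0.65)&(W[...,2]>0.01)&(W[...,2]<0.045)
print(cv2.minAreaRect(W[m][:,:2].astype(np.float32)))
print('bench',np.nanmedian(W[60:200,200:245,2]))
```

```text
w3 A 5099 c [0.5795 0.1924 0.0369] lid 0.003 yaw -136.9 rect [0.5771 0.1928] [0.0552 0.0927] 90.0 z [0.0351 0.0387]
w3 B 5062 c [0.5782 0.0608 0.0366] lid 0.005 yaw -157.5 rect [0.5758 0.0606] [0.0544 0.0924] 88.2 z [0.0347 0.0384]
w3 C 4821 c [ 0.5745 -0.0861  0.0554] lid 0.429 yaw -8.4 rect [ 0.575  -0.0867] [0.0557 0.0852] 81.7 z [0.0361 0.0734]
((0.5779748558998108, 0.06055883318185806), (0.05740857124328613, 0.09674601256847382), 88.1707992553711)
bench 0.000753507999306291
```

Run:
```python
from h import *
seg([0.576,0.0595,0.07],-91.8,0.087,n=5)
```

```text
t 7.9 pos [0.5057 0.09   0.1758] phi -90.29 F [-0.7  0.3  0.5] w 0.0445 q [ 0.26  0.17 -0.57  1.79  0.09  1.22 -1.91]
0.2 0.1 0.3 0.0061 -0.0142 0.0211 0.087 ;    [step 26mm 0.4deg]
0.2 0.1 0.6 0.0122 -0.0283 0.0422 0.087 ;    [step 26mm 0.3deg]
0.2 0.1 0.9 0.0183 -0.0425 0.0633 0.087 ;    [step 26mm 0.3deg]
0.2 0.1 1.2 0.0244 -0.0567 0.0844 0.087 ;    [step 26mm 0.3deg]
0.2 0.1 1.5 0.0304 -0.0708 0.1055 0.087 ;    [step 26mm 0.3deg]
```

Call:
{"method": "carry_out", "body": {"increments": "0.2 0.1 0.3 0.006 -0.014 0.021 0.087; 0.2 0.1 0.6 0.012 -0.028 0.042 0.087; 0.2 0.1 1.0 0.020 -0.050 0.063 0.087; 0.2 0.1 1.5 0.030 -0.071 0.085 0.087; 0.2 0.1 1.5 0.0305 -0.071 0.1055 0.087"}}

```text
time: 8.52
ee_pos: [0.5778, 0.0596, 0.0689]
eef_rot: [-0.696, 0.718, 0.0, 0.001]
ft_force: [-0.9, 0.5, -0.4]
width: 0.0858
```

Run:
```python
from h import *
seg([0.576,0.0595,0.0135],-91.8,0.087,n=5)
```

```text
t 8.53 pos [0.5778 0.0596 0.0689] phi -91.83 F [-0.9  0.5 -0.4] w 0.0858 q [ 0.24  0.42 -0.51  1.73  0.23  1.05 -1.95]
-0.0 0.1 -0.0 0.0001 0.0004 0.0111 0.087 ;    [step 11mm 0.1deg]
-0.0 0.1 -0.0 0.0001 0.0007 0.0222 0.087 ;    [step 11mm 0.0deg]
-0.0 0.1 -0.0 0.0002 0.0011 0.0333 0.087 ;    [step 11mm 0.0deg]
-0.0 0.1 -0.0 0.0002 0.0015 0.0443 0.087 ;    [step 11mm 0.0deg]
-0.0 0.1 -0.0 0.0003 0.0018 0.0554 0.087 ;    [step 11mm 0.0deg]
```

Call:
{"method": "carry_out", "body": {"increments": "0 0 0 0 0.001 0.020 0.087; 0 0 0 0 0.001 0.038 0.087; 0 0 0 0 0.001 0.055 0.087; 0 0 0 0 0.001 0.055 0.07; 0 0 0 0 0.001 0.055 0.06", "squeeze": 25}}

```text
time: 9.15
ee_pos: [0.5773, 0.06, 0.0145]
eef_rot: [-0.696, 0.718, 0.0, 0.001]
ft_force: [0.7, -0.2, 0.7]
width: 0.0744
```

Call:
{"method": "carry_out", "body": {"increments": "0 0 0 0 0 0 0.03; 0 0 0 0 0 0 0.03; 0 0 0 0 0 0 0.03; 0 0 0 0 0 0 0.03; 0 0 0 0 0 -0.003 0.03", "squeeze": 25}}

```text
time: 9.78
ee_pos: [0.5769, 0.06, 0.0173]
eef_rot: [-0.696, 0.718, 0.0, 0.001]
ft_force: [-0.3, -0.1, -2.6]
width: 0.0579
```

Run:
```python
from h import *
s=r.read_state();p0=np.array(s['ee_pos'])
W=0.03
plan([(p0+[0,0,.055],-91.8,0,W),(p0+[0,0,.115],-91.8,0,W),(np.array([.575,0.005,.16]),-91.6,0,W),(np.array([.56,-0.05,.17]),-91,0,W),(np.array([.545,-.11,.17]),-91,0,W)])
```

```text
t 9.78 pos [0.5769 0.06   0.0173] phi -91.83 F [-0.3 -0.1 -2.6] w 0.0579 q [ 0.22  0.48 -0.49  1.77  0.27  0.96 -1.98]
-0.0 0.1 -0.0 -0.0001 -0.0000 -0.0550 0.03 ;    [step 55mm 0.1deg]
-0.0 0.1 -0.0 -0.0002 -0.0001 -0.1150 0.03 ;    [step 60mm 0.0deg]
-0.0 0.1 -0.2 0.0548 0.0001 -0.1428 0.03 ;    [step 62mm 0.2deg]
-0.0 0.1 -0.8 0.1102 0.0133 -0.1529 0.03 ;    [step 58mm 0.6deg]
-0.0 0.1 -0.8 0.1707 0.0264 -0.1530 0.03 ;    [step 62mm 0.0deg]
```

Call:
{"method": "carry_out", "body": {"increments": "0 0 0 0 0 -0.05 0.03; 0 0 0 0 0 -0.11 0.03; 0 0 -0.2 0.055 0 -0.143 0.03; 0 0 -0.5 0.11 0.013 -0.153 0.03; 0 0 -0.8 0.17 0.026 -0.153 0.03", "squeeze": 25}}

```text
time: 10.4
ee_pos: [0.5453, -0.1104, 0.1711]
eef_rot: [-0.701, 0.713, -0.0, 0.002]
ft_force: [1.6, -0.0, -3.7]
width: 0.058
```

Run:
```python
from h import *
seg([0.486,-0.325,0.15],-89.6,0.03,n=5,tilt1=0.14)
```

```text
t 10.4 pos [ 0.5453 -0.1104  0.1711] phi -90.95 F [ 1.6 -0.  -3.7] w 0.058 q [ 0.51  0.25 -0.45  1.7   0.11  1.22 -1.56]
-1.8 0.1 -0.3 0.0431 0.0112 0.0041 0.03 ;    [step 45mm 1.8deg]
-3.4 0.1 -0.5 0.0862 0.0223 0.0082 0.03 ;    [step 45mm 1.6deg]
-5.0 0.1 -0.8 0.1293 0.0335 0.0123 0.03 ;    [step 45mm 1.6deg]
-6.6 0.1 -1.1 0.1725 0.0446 0.0164 0.03 ;    [step 45mm 1.6deg]
-8.2 0.1 -1.3 0.2156 0.0558 0.0206 0.03 ;    [step 45mm 1.6deg]
```

Call:
{"method": "carry_out", "body": {"increments": "-1.8 0.1 -0.3 0.043 0.011 0.004 0.03; -3.4 0.1 -0.5 0.086 0.022 0.008 0.03; -5.0 0.1 -0.8 0.129 0.0335 0.012 0.03; -6.6 0.1 -1.1 0.1725 0.0445 0.0165 0.03; -8.2 0.1 -1.3 0.2155 0.056 0.0205 0.03"}}

```text
time: 11.02
ee_pos: [0.4852, -0.3258, 0.1496]
eef_rot: [0.708, -0.703, -0.051, 0.049]
ft_force: [1.3, -0.2, -0.7]
width: 0.0578
```

Call:
{"method": "carry_out", "body": {"increments": "0 0 0 0 0 0 0.03; 0 0 0 0 0 0 0.03; 0 0 0 0 0 0 0.03; 0 0 0 0 0 0 0.03; 0 0 0 0 0 0 0.03"}}

```text
time: 11.65
ee_pos: [0.4854, -0.3253, 0.1498]
eef_rot: [0.708, -0.703, -0.051, 0.049]
ft_force: [-0.8, -0.6, -3.0]
width: 0.0579
```

Run:
```python
from h import *
s=state(); print(Ro.from_quat(s['eef_rot']).apply(np.eye(3)).round(4))
save('scene','s4');save('wrist','w4')
z=load('s4');cv2.imwrite('pics/s4c.png',cv2.resize(z['im'][120:320,30:230],None,fx=3,fy=3,interpolation=cv2.INTER_CUBIC))
```

```text
t 11.65 pos [ 0.4854 -0.3253  0.1498] phi -89.57 F [-0.8 -0.6 -3. ] w 0.0579 q [ 0.72  0.4  -0.31  1.54  0.18  1.35 -1.19]
[[ 0.0074 -1.     -0.0024]
 [-0.99   -0.0077  0.1408]
 [-0.1408  0.0013 -0.99  ]]
```

View pics/s4c.png

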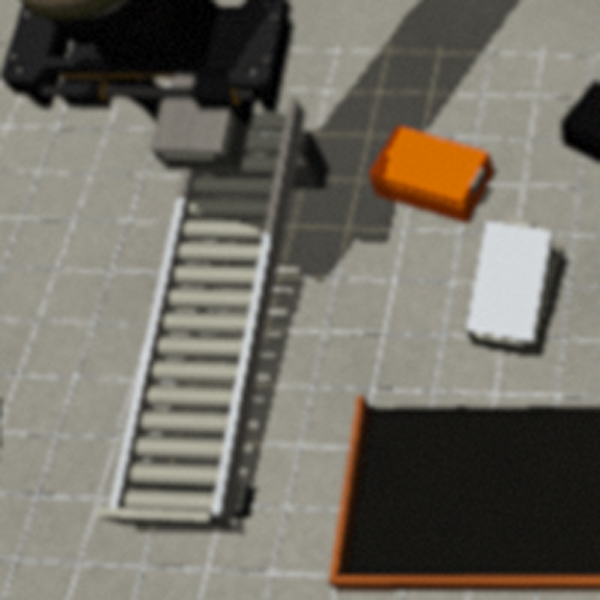

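View pics/w4.png

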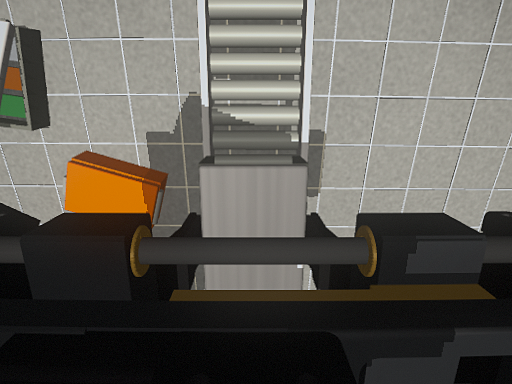

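Run:
```python
from h import *
z=load('w4');W=world(z)
m=(W[...,0]>0.48)&(W[...,0]<0.535)&(abs(W[...,1]+.325)<.05)&(W[...,2]>0.135)
P=W[m];print(len(P),np.percentile(P[:,1],[1,99]).round(4),cv2.minAreaRect(P[:,:2].astype(np.float32)),'xmax',P[:,0].max(), planefit(P)[1])
for x0 in np.arange(0.56,0.72,0.03):
    q=W[(abs(W[...,0]-x0)<0.012)&(abs(W[...,1]+.325)<.06)&(W[...,2]>.03)]
    zf=.058-.14*(x0-.603)
    hi=q[q[:,2]>zf+.005]; L=hi[hi[:,1]>-.325][:,1];R=hi[hi[:,1]<-.325][:,1]
    print(round(x0,2),np.round([np.median(L),np.median(R),(np.median(L)+np.median(R))/2],4), 'roller', np.percentile(q[abs(q[:,1]+.325)<.02][:,2]-zf,90).round(4))
```

```text
Traceback (most recent call last):
  File "h.py", line 20, in planefit
    u,s,vt=np.linalg.svd(P-c); n=vt[2];
           ~~~~~~~~~~~~~^^^^^
numpy._core._exceptions._ArrayMemoryError: Unable to allocate 33.4 GiB for an array with shape (66938, 66938) and data type float64
```

```bash
sed -i 's/np.linalg.svd(P-c)/np.linalg.svd(P-c,full_matrices=False)/' h.py
python3 - <<'E'
from h import *
z=load('w4');W=world(z)
V=np.zeros(W.shape[:2],bool);V[163:260,190:320]=1
m=V&(W[...,0]>0.48)&(W[...,0]<0.55)&(abs(W[...,1]+.325)<.05)&(W[...,2]>0.13)&(W[...,2]<.19)
P=W[m];print(len(P),np.percentile(P,[1,50,99],axis=0).round(4), planefit(P)[1])
for x0 in np.arange(0.56,0.72,0.03):
    q=W[(abs(W[...,0]-x0)<0.012)&(abs(W[...,1]+.325)<.06)&(W[...,2]>.03)]
    zf=.058-.14*(x0-.603)
    hi=q[q[:,2]>zf+.005]; L=hi[hi[:,1]>-.325][:,1];R=hi[hi[:,1]<-.325][:,1]
    print(round(x0,2),np.round([np.median(L),np.median(R),(np.median(L)+np.median(R))/2],4), 'roller', np.percentile(q[abs(q[:,1]+.325)<.02][:,2]-zf,90).round(4))
E
```

```text
8481 [[ 0.4928 -0.3586  0.1536]
 [ 0.5116 -0.3253  0.1664]
 [ 0.5301 -0.2923  0.1737]] [ 0.14720135 -0.00169772  0.98910509]
0.56 [-0.2875 -0.3646 -0.326 ] roller -0.0
0.59 [-0.2873 -0.3645 -0.3259] roller 0.0008
0.62 [-0.287  -0.3645 -0.3258] roller 0.0001
  return _methods._mean(a, axis=axis, dtype=dtype,
  ret = ret.dtype.type(ret / rcount)
Traceback (most recent call last):
IndexError: index -1 is out of bounds for axis 0 with size 0
```

Call:
{"method": "carry_out", "body": {"increments": "0 0 0 0 -0.0025 0.018 0.03; 0 0 0 0 -0.005 0.036 0.03; 0 0 0 0 -0.007 0.050 0.03; 0 0 0 0 -0.008 0.056 0.03; 0 0 0 0 -0.0082 0.058 0.03"}}

```text
time: 12.38
ee_pos: [0.4852, -0.3254, 0.0907]
eef_rot: [0.708, -0.703, -0.051, 0.049]
ft_force: [-0.3, -0.4, -2.4]
width: 0.0573
```

Call:
{"method": "carry_out", "body": {"increments": "0 0 0 0 0 0.0005 0.03; 0 0 0 0 0 0.001 0.03; 0 0 0 0 -0.0002 0.0015 0.03; 0 0 0 0 -0.0002 0.0018 0.03; 0 0 0 0 -0.0003 0.0018 0.03"}}

```text
time: 13.0
ee_pos: [0.4857, -0.3255, 0.0895]
eef_rot: [0.708, -0.703, -0.05, 0.049]
ft_force: [0.0, 0.3, 2.8]
width: 0.0578
```

Call:
{"method": "carry_out", "body": {"increments": "0 0 0 0 0 0 0.07; 0 0 0 0 0 0 0.08; 0 0 0 0 0 0 0.08; 0 0 0 0 0 0 0.08; 0 0 0 0 0 0 0.08"}}

```text
time: 13.62
ee_pos: [0.4857, -0.3255, 0.0895]
eef_rot: [0.708, -0.703, -0.05, 0.049]
ft_force: [-0.2, 0.1, 0.3]
width: 0.0798
```

Run:
```python
from h import *
state()
save('scene','s5')
z=load('s5');cv2.imwrite('pics/s5c.png',cv2.resize(z['im'][120:320,30:230],None,fx=3,fy=3,interpolation=cv2.INTER_CUBIC))
```

```text
t 13.62 pos [ 0.4857 -0.3255  0.0895] phi -89.59 F [-0.2  0.1  0.3] w 0.0798 q [ 0.71  0.46 -0.31  1.6   0.2   1.24 -1.22]
```

View pics/s5c.png

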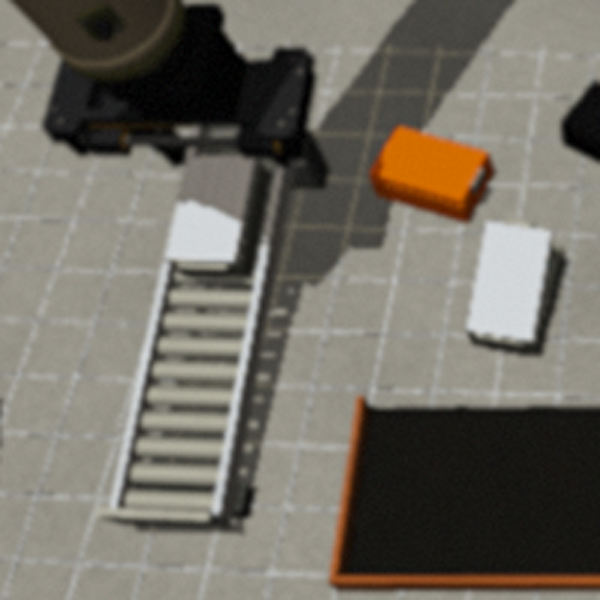

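Run:
```python
from h import *
s=r.read_state();p0=np.array(s['ee_pos']);W=0.087
plan([(p0+[-.003,0,.04],-89.6,.14,W),(p0+[0,0.01,.08],-89.6,.11,W),(p0+[.01,.06,.09],-89.7,.07,W),(p0+[.02,.12,.09],-89.8,.03,W),(p0+[.03,.18,.09],-90,0,W)])
```

```text
t 13.68 pos [ 0.4857 -0.3255  0.0895] phi -89.59 F [0.  0.4 0.7] w 0.0799 q [ 0.71  0.46 -0.31  1.6   0.2   1.24 -1.22]
0.0 0.1 0.0 -0.0001 0.0086 -0.0392 0.087 ;    [step 40mm 0.1deg]
1.8 0.1 0.0 -0.0102 0.0111 -0.0792 0.087 ;    [step 41mm 1.7deg]
4.1 0.1 0.1 -0.0601 0.0023 -0.0904 0.087 ;    [step 52mm 2.3deg]
6.3 0.1 0.2 -0.1200 -0.0081 -0.0918 0.087 ;    [step 61mm 2.3deg]
8.1 0.1 0.4 -0.1800 -0.0184 -0.0931 0.087 ;    [step 61mm 1.7deg]
```

Call:
{"method": "carry_out", "body": {"increments": "0 0 0 0 0.008 -0.039 0.087; 1.8 0.1 0 -0.010 0.011 -0.079 0.087; 4.1 0.1 0.1 -0.060 0.002 -0.090 0.087; 6.3 0.1 0.2 -0.120 -0.008 -0.092 0.087; 8.1 0.1 0.4 -0.180 -0.018 -0.093 0.087"}}

```text
time: 14.3
ee_pos: [0.5155, -0.1438, 0.1799]
eef_rot: [-0.707, 0.707, -0.001, 0.001]
ft_force: [0.9, 1.2, 0.5]
width: 0.0869
```

Run:
```python
from h import *
save('scene','s6')
z=load('s6');cv2.imwrite('pics/s6c.png',cv2.resize(z['im'][120:320,30:350],None,fx=2.5,fy=2.5,interpolation=cv2.INTER_CUBIC))
W=world(z);im=z['im'].astype(int)
m=(abs(W[...,1]+.325)<.05)&(W[...,0]<.85)&(W[...,0]>.42)&(W[...,2]>.058-.141*(W[...,0]-.603)+.016)&(W[...,2]<.12)
P=W[m];print(len(P),np.percentile(P,[1,50,99],axis=0).round(4)); print(cv2.minAreaRect(P[:,:2].astype(np.float32)))
lids('s6')
seg([.557,.12,.15],-90.2,.087)
```

```text
1230 [[ 0.5858 -0.3574  0.0545]
 [ 0.6392 -0.3182  0.0873]
 [ 0.7782 -0.2877  0.0975]]
((0.6809831261634827, -0.32081013917922974), (0.08488500863313675, 0.19560900330543518), 88.33991241455078)
s6 A 811 c [0.5781 0.1904 0.0364] lid 0.002 yaw -73.4 rect [0.5766 0.1909] [0.0552 0.0959] 89.6 z [0.0334 0.0396]
B few 0
s6 C 867 c [ 0.575  -0.0885  0.0541] lid 0.436 yaw -7.8 rect [ 0.5747 -0.089 ] [0.0556 0.0867] 81.7 z [0.0334 0.0737]
t 14.35 pos [ 0.5167 -0.1341  0.1801] phi -89.47 F [ 2.9  8.1 -0.1] w 0.0871 q [ 0.58  0.19 -0.45  1.74  0.08  1.22 -1.46]
-0.3 0.2 0.1 -0.0507 -0.0085 0.0062 0.087 ;    [step 52mm 0.3deg]
-0.3 0.2 0.3 -0.1015 -0.0170 0.0124 0.087 ;    [step 52mm 0.1deg]
-0.3 0.2 0.4 -0.1522 -0.0255 0.0187 0.087 ;    [step 52mm 0.1deg]
-0.3 0.2 0.6 -0.2029 -0.0340 0.0249 0.087 ;    [step 52mm 0.1deg]
-0.3 0.2 0.7 -0.2537 -0.0425 0.0311 0.087 ;    [step 52mm 0.1deg]
```

View pics/s6c.png

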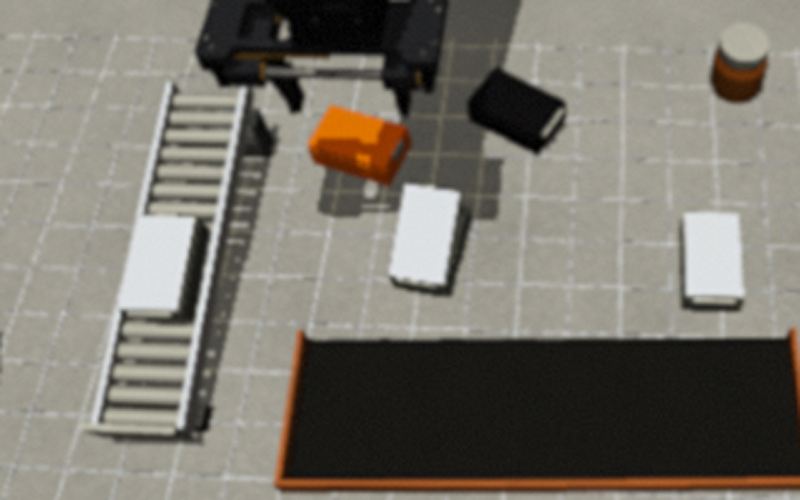

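The first case is rolling down the lane, at crop (160,265), upright and shut. I'll fetch A next.

Call:
{"method": "carry_out", "body": {"increments": "0 0 0.1 -0.050 -0.0085 0.003 0.087; 0 0 0.3 -0.105 -0.017 0.006 0.087; 0 0 0.4 -0.160 -0.026 0.009 0.087; 0 0 0.6 -0.220 -0.035 0.012 0.087; 0 0 0.7 -0.275 -0.045 0.015 0.087"}}

```text
time: 14.98
ee_pos: [0.5595, 0.1431, 0.1664]
eef_rot: [-0.706, 0.708, -0.001, 0.003]
ft_force: [1.4, -1.1, -0.7]
width: 0.087
```

Run:
```python
from h import *
seg([.5772,.192,.07],-90.2,.087,n=4)
```

```text
t 14.97 pos [0.5595 0.1431 0.1664] phi -90.17 F [ 1.4 -1.1 -0.7] w 0.087 q [ 0.18  0.32 -0.61  1.64  0.19  1.23 -2.05]
-0.3 0.2 0.0 -0.0122 -0.0043 0.0242 0.087 ;    [step 27mm 0.3deg]
-0.3 0.2 0.0 -0.0243 -0.0085 0.0483 0.087 ;    [step 27mm 0.0deg]
-0.3 0.2 0.0 -0.0365 -0.0128 0.0725 0.087 ;    [step 27mm 0.0deg]
-0.3 0.2 0.0 -0.0487 -0.0171 0.0966 0.087 ;    [step 27mm 0.0deg]
-0.3 0.2 0.0 -0.0487 -0.0171 0.0966 0.087 ;    [step 0mm 0.0deg]
```

Call:
{"method": "carry_out", "body": {"increments": "-0.3 0.2 0 -0.020 -0.006 0.024 0.087; -0.3 0.2 0 -0.040 -0.012 0.048 0.087; -0.3 0.2 0 -0.049 -0.017 0.072 0.087; -0.3 0.2 0 -0.049 -0.017 0.090 0.087; -0.3 0.2 0 -0.049 -0.017 0.0966 0.087"}}

```text
time: 15.6
ee_pos: [0.5766, 0.1913, 0.0689]
eef_rot: [-0.706, 0.708, 0.0, -0.001]
ft_force: [-0.4, 0.0, 0.2]
width: 0.0869
```

Run:
```python
from h import *
seg([.5772,.192,.0145],-90.2,.087,n=4)
```

```text
t 15.6 pos [0.5766 0.1913 0.0689] phi -90.21 F [-0.4  0.   0.2] w 0.0869 q [ 0.07  0.49 -0.59  1.65  0.3   1.09 -2.18]
0.1 -0.1 -0.0 -0.0002 -0.0002 0.0136 0.087 ;    [step 14mm 0.1deg]
0.1 -0.1 -0.0 -0.0004 -0.0003 0.0272 0.087 ;    [step 14mm 0.0deg]
0.1 -0.1 -0.0 -0.0006 -0.0005 0.0408 0.087 ;    [step 14mm 0.0deg]
0.1 -0.1 -0.0 -0.0007 -0.0007 0.0544 0.087 ;    [step 14mm 0.0deg]
0.1 -0.1 -0.0 -0.0007 -0.0007 0.0544 0.087 ;    [step 0mm 0.0deg]
```

Call:
{"method": "carry_out", "body": {"increments": "0 0 0 0 0 0.020 0.087; 0 0 0 0 0 0.038 0.087; 0 0 0 0 0 0.0545 0.087; 0 0 0 0 0 0.0545 0.07; 0 0 0 0 0 0.0545 0.06", "squeeze": 25}}

```text
time: 16.23
ee_pos: [0.5768, 0.1916, 0.0148]
eef_rot: [-0.706, 0.708, 0.0, -0.001]
ft_force: [-0.4, -0.1, -0.1]
width: 0.0738
```

Call:
{"method": "carry_out", "body": {"increments": "0 0 0 0 0 0 0.03; 0 0 0 0 0 0 0.03; 0 0 0 0 0 0 0.03; 0 0 0 0 0 0 0.03; 0 0 0 0 0 -0.003 0.03", "squeeze": 25}}

```text
time: 16.85
ee_pos: [0.5765, 0.1915, 0.0176]
eef_rot: [-0.706, 0.708, 0.0, -0.001]
ft_force: [0.3, 0.2, -2.9]
width: 0.0577
```

Run:
```python
from h import *
s=r.read_state();p0=np.array(s['ee_pos'])
W=0.03
plan([(p0+[0,0,.055],-90.2,0,W),(p0+[0,0,.115],-90.2,0,W),(p0+[0,-0.055,.14],-90.2,0,W),(p0+[-.005,-0.115,.153],-90.2,0,W),(p0+[-.015,-.175,.153],-90.2,0,W)])
```

```text
t 16.85 pos [0.5765 0.1915 0.0176] phi -90.2 F [ 0.3  0.2 -2.9] w 0.0577 q [ 0.05  0.55 -0.57  1.68  0.34  1.01 -2.21]
0.1 -0.0 0.0 0.0000 0.0001 -0.0550 0.03 ;    [step 55mm 0.1deg]
0.1 -0.0 0.0 0.0001 0.0002 -0.1150 0.03 ;    [step 60mm 0.0deg]
0.1 -0.0 0.0 0.0551 0.0001 -0.1400 0.03 ;    [step 60mm 0.0deg]
0.1 -0.0 0.0 0.1151 0.0049 -0.1529 0.03 ;    [step 62mm 0.0deg]
0.1 -0.0 0.0 0.1752 0.0147 -0.1528 0.03 ;    [step 61mm 0.0deg]
```

Call:
{"method": "carry_out", "body": {"increments": "0 0 0 0 0 -0.050 0.03; 0 0 0 0 0 -0.110 0.03; 0 0 0 0.055 0 -0.140 0.03; 0 0 0 0.115 0.005 -0.153 0.03; 0 0 0 0.175 0.015 -0.153 0.03"}}

```text
time: 17.48
ee_pos: [0.5614, 0.0153, 0.1719]
eef_rot: [-0.706, 0.708, -0.0, -0.0]
ft_force: [0.6, -0.5, -2.3]
width: 0.0578
```

Run:
```python
from h import *
seg([.535,-.17,.17],-90,.03)
```

```text
t 17.48 pos [0.5614 0.0153 0.1719] phi -90.18 F [ 0.6 -0.5 -2.3] w 0.0578 q [ 0.38  0.28 -0.57  1.68  0.16  1.23 -1.8 ]
-0.0 -0.0 -0.0 0.0371 0.0052 0.0004 0.03 ;    [step 37mm 0.0deg]
-0.0 -0.0 -0.1 0.0741 0.0103 0.0008 0.03 ;    [step 37mm 0.0deg]
-0.0 -0.0 -0.1 0.1112 0.0155 0.0012 0.03 ;    [step 37mm 0.0deg]
-0.0 -0.0 -0.1 0.1483 0.0206 0.0016 0.03 ;    [step 37mm 0.0deg]
-0.0 -0.0 -0.2 0.1854 0.0258 0.0020 0.03 ;    [step 37mm 0.0deg]
```

Call:
{"method": "carry_out", "body": {"increments": "0 0 0 0.037 0.005 0 0.03; 0 0 0 0.074 0.010 0.001 0.03; 0 0 0 0.111 0.0155 0.001 0.03; 0 0 0 0.148 0.0205 0.0015 0.03; 0 0 0 0.185 0.026 0.002 0.03"}}

```text
time: 18.1
ee_pos: [0.5343, -0.1704, 0.1697]
eef_rot: [-0.706, 0.708, 0.0, -0.0]
ft_force: [0.2, -1.0, -2.5]
width: 0.0578
```

Run:
```python
from h import *
seg([.486,-.3257,.15],-89.6,.03,n=4,tilt1=.14)
```

```text
t 18.1 pos [ 0.5343 -0.1704  0.1697] phi -90.15 F [ 0.2 -1.  -2.5] w 0.0578 q [ 0.62  0.26 -0.46  1.68  0.12  1.22 -1.44]
-2.0 0.0 -0.1 0.0389 0.0120 0.0049 0.03 ;    [step 41mm 2.0deg]
-4.0 -0.0 -0.3 0.0777 0.0240 0.0098 0.03 ;    [step 41mm 2.0deg]
-6.0 -0.0 -0.4 0.1166 0.0359 0.0148 0.03 ;    [step 41mm 2.0deg]
-8.0 -0.0 -0.5 0.1555 0.0479 0.0197 0.03 ;    [step 41mm 2.0deg]
-8.0 -0.0 -0.5 0.1555 0.0479 0.0197 0.03 ;    [step 0mm 0.0deg]
```

Call:
{"method": "carry_out", "body": {"increments": "-2 0 -0.1 0.039 0.012 0.005 0.03; -4 0 -0.3 0.078 0.024 0.010 0.03; -6 0 -0.4 0.1165 0.036 0.015 0.03; -8 0 -0.5 0.1555 0.048 0.0197 0.03; -8 0 -0.5 0.1555 0.048 0.0197 0.03"}}

```text
time: 18.73
ee_pos: [0.484, -0.3289, 0.1486]
eef_rot: [0.706, -0.705, -0.05, 0.05]
ft_force: [0.0, 0.9, -2.4]
width: 0.0576
```

Run:
```python
from h import *
s=state();save('wrist','w7')
print(Ro.from_quat(s['eef_rot']).as_matrix().round(4).tolist())
z=load('w7');W=world(z)
V=np.zeros(W.shape[:2],bool);V[163:260,190:320]=1
m=V&(W[...,0]>0.48)&(W[...,0]<0.55)&(abs(W[...,1]+.325)<.05)&(W[...,2]>0.13)&(W[...,2]<.19)
P=W[m];print(len(P),np.percentile(P,[1,50,99],axis=0).round(4), planefit(P)[1])
for x0 in (.56,.59,.62):
    q=W[(abs(W[...,0]-x0)<0.012)&(abs(W[...,1]+.325)<.06)&(W[...,2]>.03)]
    zf=.058-.14*(x0-.603)
    hi=q[q[:,2]>zf+.005]; L=hi[hi[:,1]>-.325][:,1];R=hi[hi[:,1]<-.325][:,1]
    print(round(x0,2),np.round([np.median(L),np.median(R),(np.median(L)+np.median(R))/2],4))
```

```text
t 18.73 pos [ 0.484  -0.3289  0.1486] phi -89.93 F [ 0.   0.9 -2.4] w 0.0576 q [ 0.75  0.41 -0.35  1.54  0.2   1.35 -1.21]
[[0.0013, -0.9899, -0.1419], [-1.0, -0.0013, 0.0003], [-0.0005, 0.1419, -0.9899]]
8494 [[ 0.4926 -0.3595  0.153 ]
 [ 0.5115 -0.3264  0.1656]
 [ 0.5312 -0.2931  0.1729]] [ 0.13897823 -0.00357733  0.99028897]
0.56 [-0.2848 -0.3617 -0.3233]
0.59 [-0.2846 -0.3615 -0.323 ]
0.62 [-0.2843 -0.3615 -0.3229]
```

View pics/w7.png

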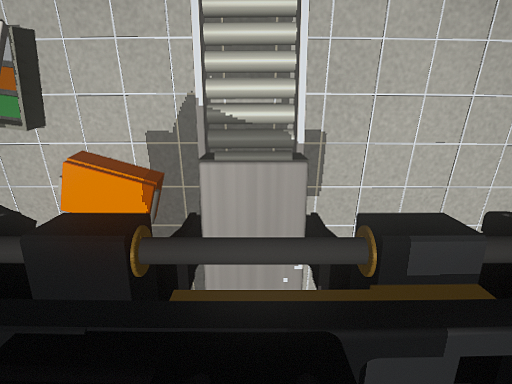

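Run:
```python
from h import *
seg([.4855,-.3256,.0912],-89.6,.03,n=4,tilt1=.14,tilt0=.14)
```

```text
t 18.77 pos [ 0.4852 -0.3265  0.149 ] phi -89.77 F [ 0.7  1.6 -2.9] w 0.0578 q [ 0.75  0.41 -0.35  1.54  0.2   1.35 -1.21]
0.0 0.1 -0.0 -0.0002 -0.0021 0.0143 0.03 ;    [step 14mm 0.1deg]
0.0 0.1 -0.1 -0.0004 -0.0042 0.0286 0.03 ;    [step 14mm 0.0deg]
0.0 0.1 -0.1 -0.0006 -0.0063 0.0429 0.03 ;    [step 14mm 0.0deg]
0.0 0.1 -0.2 -0.0008 -0.0084 0.0572 0.03 ;    [step 14mm 0.0deg]
0.0 0.1 -0.2 -0.0008 -0.0084 0.0572 0.03 ;    [step 0mm 0.0deg]
```

Call:
{"method": "carry_out", "body": {"increments": "0 0 -0.1 -0.0004 -0.0020 0.014 0.03; 0 0 -0.1 -0.0008 -0.0040 0.028 0.03; 0 0 -0.2 -0.0008 -0.0058 0.040 0.03; 0 0 -0.2 -0.0008 -0.0065 0.045 0.03; 0 0 -0.2 -0.0008 -0.0065 0.045 0.03"}}

```text
time: 19.4
ee_pos: [0.4852, -0.3255, 0.1032]
eef_rot: [0.708, -0.703, -0.051, 0.049]
ft_force: [-0.3, -0.7, -1.6]
width: 0.0577
```

Run:
```python
from h import *
seg([.4855,-.3256,.0895],-89.6,.03,n=4,tilt1=.14,tilt0=.14)
```

```text
t 19.4 pos [ 0.4852 -0.3255  0.1032] phi -89.57 F [-0.3 -0.7 -1.6] w 0.0577 q [ 0.75  0.45 -0.35  1.59  0.22  1.27 -1.22]
0.1 0.1 0.0 0.0000 -0.0006 0.0034 0.03 ;    [step 3mm 0.1deg]
0.1 0.1 0.0 0.0001 -0.0011 0.0068 0.03 ;    [step 3mm 0.0deg]
0.1 0.1 0.0 0.0001 -0.0017 0.0102 0.03 ;    [step 3mm 0.0deg]
0.1 0.1 0.0 0.0001 -0.0022 0.0135 0.03 ;    [step 3mm 0.0deg]
0.1 0.1 0.0 0.0001 -0.0022 0.0135 0.03 ;    [step 0mm 0.0deg]
```

Call:
{"method": "carry_out", "body": {"increments": "0 0 0 0 -0.0006 0.0034 0.03; 0 0 0 0 -0.0011 0.0068 0.03; 0 0 0 0 -0.0017 0.0100 0.03; 0 0 0 0 -0.0021 0.0127 0.03; 0 0 0 0 -0.0022 0.0134 0.03"}}

```text
time: 20.02
ee_pos: [0.4857, -0.3254, 0.0897]
eef_rot: [0.708, -0.703, -0.05, 0.049]
ft_force: [-0.9, 1.2, 1.5]
width: 0.0577
```

Run:
```python
from h import *
state();save('scene','s8')
z=load('s8');cv2.imwrite('pics/s8c.png',cv2.resize(z['im'][120:320,30:350],None,fx=2.5,fy=2.5,interpolation=cv2.INTER_CUBIC))
```

```text
t 20.02 pos [ 0.4857 -0.3254  0.0897] phi -89.57 F [-0.9  1.2  1.5] w 0.0577 q [ 0.75  0.46 -0.35  1.6   0.22  1.24 -1.23]
```

View pics/s8c.png

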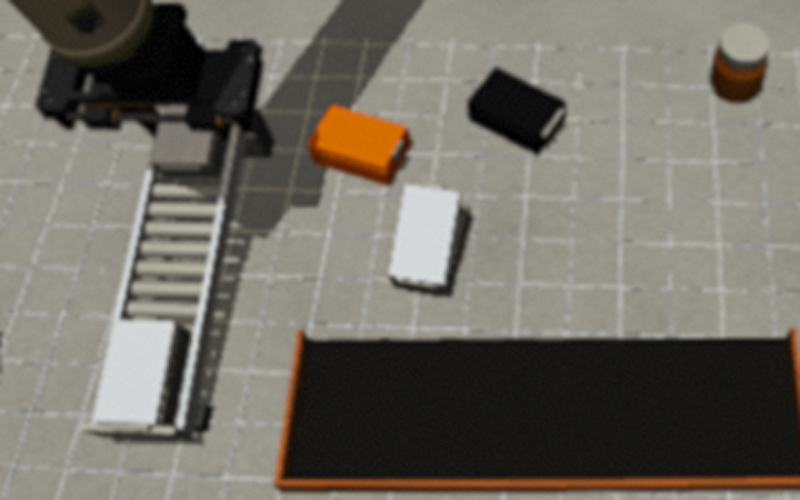

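The first case rests against the stop (crop 135,375). The second is on the rollers, so I release it.

Call:
{"method": "carry_out", "body": {"increments": "0 0 0 0 0 0 0.07; 0 0 0 0 0 0 0.08; 0 0 0 0 0 0 0.08; 0 0 0 0 0 0 0.087; 0 0 0 0 0 0 0.087"}}

```text
time: 20.7
ee_pos: [0.4858, -0.3255, 0.0898]
eef_rot: [0.708, -0.703, -0.05, 0.049]
ft_force: [0.3, -0.7, 0.1]
width: 0.0858
```

Call:
{"method": "carry_out", "body": {"increments": "0 0 0 0 0.008 -0.039 0.087; 1.8 0.1 0 0 0.011 -0.079 0.087; 4.1 0 0 -0.030 0.011 -0.090 0.087; 6.3 0 0 -0.060 0.012 -0.092 0.087; 8.1 0 0 -0.090 0.012 -0.093 0.087"}}

```text
time: 21.32
ee_pos: [0.4862, -0.2348, 0.1842]
eef_rot: [0.71, -0.705, 0.0, -0.001]
ft_force: [0.4, 0.1, -0.4]
width: 0.087
```

Run:
```python
from h import *
seg([.5917,-.0903,.13],-98.3,.087,n=4)
```

```text
t 21.32 pos [ 0.4862 -0.2348  0.1842] phi -89.58 F [ 0.4  0.1 -0.4] w 0.087 q [ 0.75  0.2  -0.43  1.72  0.08  1.24 -1.26]
-0.1 0.1 2.2 -0.0359 -0.0266 0.0137 0.087 ;    [step 47mm 2.2deg]
-0.1 0.1 4.4 -0.0718 -0.0532 0.0273 0.087 ;    [step 47mm 2.2deg]
-0.1 0.1 6.5 -0.1078 -0.0798 0.0410 0.087 ;    [step 47mm 2.2deg]
-0.1 0.1 8.7 -0.1437 -0.1064 0.0547 0.087 ;    [step 47mm 2.2deg]
-0.1 0.1 8.7 -0.1437 -0.1064 0.0547 0.087 ;    [step 0mm 0.0deg]
```

Call:
{"method": "carry_out", "body": {"increments": "0 0 2.2 -0.036 -0.0265 0.008 0.087; 0 0 4.4 -0.072 -0.053 0.016 0.087; 0 0 6.5 -0.108 -0.080 0.030 0.087; 0 0 8.7 -0.1437 -0.1064 0.048 0.087; 0 0 8.7 -0.1437 -0.1064 0.0547 0.087"}}

```text
time: 21.95
ee_pos: [0.5925, -0.0857, 0.1288]
eef_rot: [-0.656, 0.755, 0.001, 0.002]
ft_force: [-0.5, 0.7, 1.6]
width: 0.0872
```

Run:
```python
from h import *
save('wrist','w9')
seg([.5917,-.0903,.05],-98.3,.087,n=5)
save('scene','s9');lids('s9');lids('w9')
z=load('s9');cv2.imwrite('pics/s9c.png',cv2.resize(z['im'][120:320,30:350],None,fx=2.5,fy=2.5,interpolation=cv2.INTER_CUBIC))
```

```text
t 22.0 pos [ 0.5914 -0.0884  0.1282] phi -98.1 F [-1.1 -0.5 -0.4] w 0.0869 q [ 0.47  0.39 -0.49  1.63  0.19  1.17 -1.78]
0.0 0.2 0.0 0.0004 -0.0001 0.0156 0.087 ;    [step 16mm 0.2deg]
0.0 0.2 0.1 0.0008 -0.0002 0.0313 0.087 ;    [step 16mm 0.0deg]
0.0 0.2 0.1 0.0013 -0.0004 0.0469 0.087 ;    [step 16mm 0.0deg]
0.0 0.2 0.2 0.0017 -0.0005 0.0626 0.087 ;    [step 16mm 0.0deg]
0.0 0.2 0.2 0.0021 -0.0006 0.0782 0.087 ;    [step 16mm 0.0deg]
A few 0
B few 0
s9 C 660 c [ 0.5831 -0.0916  0.0504] lid 0.436 yaw -7.8 rect [ 0.5753 -0.09  ] [0.0538 0.083 ] 82.8 z [0.0334 0.071 ]
A few 0
B few 0
w9 C 4727 c [ 0.5821 -0.0943  0.0495] lid 0.431 yaw -8.1 rect [ 0.5725 -0.0929] [0.0546 0.0855] 82.0 z [0.0345 0.0722]
```

View pics/s9c.png

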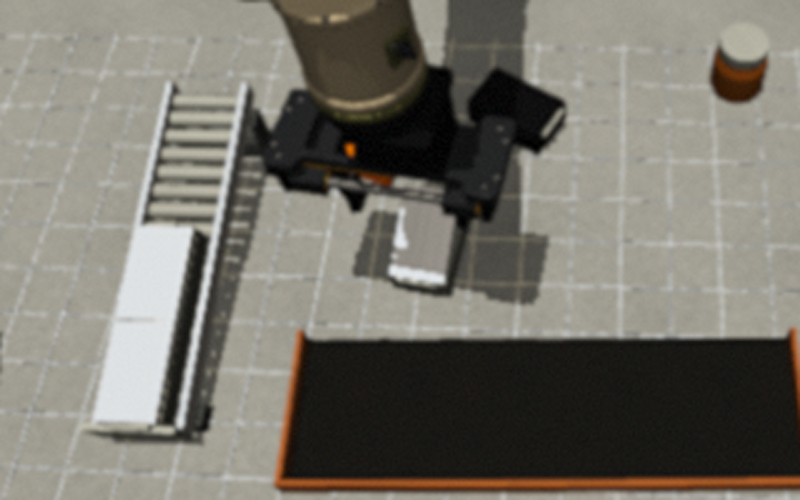

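View pics/w9.png

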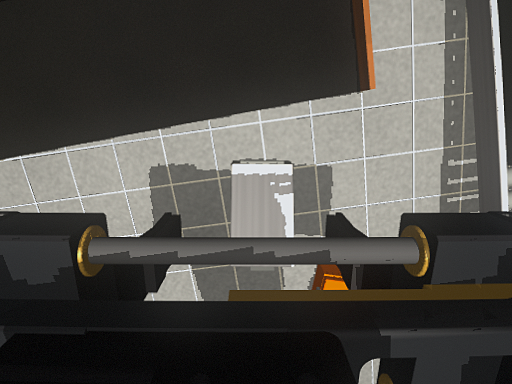

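Both free cases are against the stop, one behind the other, in the scene crop from (135,230) to (130,430). I'll lower the open fingers around the hinge end of C.

Call:
{"method": "carry_out", "body": {"increments": "0 0.1 0.1 0.0010 0 0.025 0.087; 0 0.2 0.2 0.0021 0 0.050 0.087; 0 0.2 0.2 0.0021 0 0.075 0.087; 0 0.2 0.2 0.0021 0 0.090 0.087; 0 0.2 0.2 0.0021 0 0.095 0.087"}}

```text
time: 22.68
ee_pos: [0.5905, -0.0929, 0.0337]
eef_rot: [-0.653, 0.757, -0.0, -0.001]
ft_force: [-0.7, -0.0, -0.0]
width: 0.0867
```

Run:
```python
from h import *
seg([.592,-.0903,.010],-98.3,.087,n=2)
```

```text
t 22.68 pos [ 0.5905 -0.0929  0.0337] phi -98.48 F [-0.7 -0.  -0. ] w 0.0867 q [ 0.45  0.49 -0.46  1.71  0.25  1.   -1.82]
0.0 -0.1 -0.1 -0.0014 -0.0006 0.0119 0.087 ;    [step 12mm 0.1deg]
0.0 -0.1 -0.2 -0.0029 -0.0011 0.0237 0.087 ;    [step 12mm 0.1deg]
0.0 -0.1 -0.2 -0.0029 -0.0011 0.0237 0.087 ;    [step 0mm 0.0deg]
0.0 -0.1 -0.2 -0.0029 -0.0011 0.0237 0.087 ;    [step 0mm 0.0deg]
0.0 -0.1 -0.2 -0.0029 -0.0011 0.0237 0.087 ;    [step 0mm 0.0deg]
```

Call:
{"method": "carry_out", "body": {"increments": "0 0 0 -0.0014 -0.0006 0.012 0.087; 0 0 0 -0.0029 -0.001 0.0235 0.087; 0 0 0 -0.0029 -0.001 0.0235 0.07; 0 0 0 -0.0029 -0.001 0.0235 0.06; 0 0 0 -0.0029 -0.001 0.0235 0.05", "squeeze": 20}}

```text
time: 23.3
ee_pos: [0.5922, -0.0903, 0.0107]
eef_rot: [-0.653, 0.757, -0.001, -0.001]
ft_force: [-0.0, -0.5, 0.4]
width: 0.0648
```

Call:
{"method": "carry_out", "body": {"increments": "0 0 0 0 0 0 0.03; 0 0 0 0 0 0 0.03; 0 0 0 0 0 0 0.03; 0 0 0 0 0 0 0.03; 0 0 0 0 0 0 0.03", "squeeze": 20}}

```text
time: 23.92
ee_pos: [0.5923, -0.0905, 0.0108]
eef_rot: [-0.653, 0.758, -0.001, -0.001]
ft_force: [0.1, -1.7, 1.6]
width: 0.0578
```

Run:
```python
from h import *
s=r.read_state(); z0=s['ee_pos'][2]
seg([.755,-.087,z0],-92,.03,n=5)
```

```text
t 23.93 pos [ 0.5923 -0.0905  0.0108] phi -98.49 F [ 0.1 -1.7  1.6] w 0.0578 q [ 0.44  0.52 -0.45  1.72  0.27  0.96 -1.84]
-0.0 -0.1 -1.3 -0.0055 -0.0321 0.0000 0.03 ;    [step 33mm 1.3deg]
-0.0 -0.1 -2.6 -0.0110 -0.0642 0.0000 0.03 ;    [step 33mm 1.3deg]
-0.0 -0.1 -3.9 -0.0165 -0.0962 0.0000 0.03 ;    [step 33mm 1.3deg]
-0.0 -0.1 -5.2 -0.0220 -0.1283 0.0000 0.03 ;    [step 33mm 1.3deg]
-0.0 -0.1 -6.5 -0.0274 -0.1604 0.0000 0.03 ;    [step 33mm 1.3deg]
```

Call:
{"method": "carry_out", "body": {"increments": "0 0 -0.5 -0.003 -0.014 0 0.03; 0 0 -1.3 -0.0055 -0.032 0 0.03; 0 0 -2.0 -0.0085 -0.050 0 0.03; 0 0 -2.6 -0.011 -0.066 0 0.03; 0 0 -3.2 -0.0135 -0.080 0 0.03"}}

```text
time: 24.55
ee_pos: [0.6733, -0.0887, 0.0108]
eef_rot: [-0.674, 0.739, -0.0, -0.001]
ft_force: [-5.6, 0.0, 4.9]
width: 0.0577
```

Run:
```python
from h import *
seg([.757,-.087,.0105],-92,.03,n=5)
```

```text
t 24.55 pos [ 0.6733 -0.0887  0.0108] phi -95.27 F [-5.6  0.   4.9] w 0.0577 q [ 0.37  0.67 -0.44  1.48  0.31  1.06 -1.8 ]
0.1 -0.1 -0.7 -0.0019 -0.0166 0.0000 0.03 ;    [step 17mm 0.7deg]
0.1 -0.1 -1.3 -0.0037 -0.0333 0.0001 0.03 ;    [step 17mm 0.7deg]
0.1 -0.1 -2.0 -0.0056 -0.0499 0.0001 0.03 ;    [step 17mm 0.7deg]
0.1 -0.1 -2.6 -0.0075 -0.0666 0.0002 0.03 ;    [step 17mm 0.7deg]
0.1 -0.1 -3.3 -0.0094 -0.0832 0.0002 0.03 ;    [step 17mm 0.7deg]
```

Call:
{"method": "carry_out", "body": {"increments": "0 0 -0.7 -0.002 -0.018 0 0.03; 0 0 -1.4 -0.004 -0.037 0 0.03; 0 0 -2.2 -0.0065 -0.057 0 0.03; 0 0 -2.9 -0.0085 -0.074 0 0.03; 0 0 -3.3 -0.0095 -0.083 0 0.03"}}

```text
time: 25.18
ee_pos: [0.7569, -0.0864, 0.0109]
eef_rot: [-0.695, 0.719, 0.0, -0.001]
ft_force: [-6.8, 0.4, 6.9]
width: 0.0576
```

Run:
```python
from h import *
state();save('scene','s10')
z=load('s10');cv2.imwrite('pics/s10c.png',cv2.resize(z['im'][120:320,30:350],None,fx=2.5,fy=2.5,interpolation=cv2.INTER_CUBIC))
```

```text
t 25.18 pos [ 0.7569 -0.0864  0.0109] phi -91.94 F [-6.8  0.4  6.9] w 0.0576 q [ 0.3   0.83 -0.42  1.2   0.34  1.17 -1.73]
```

View pics/s10c.png

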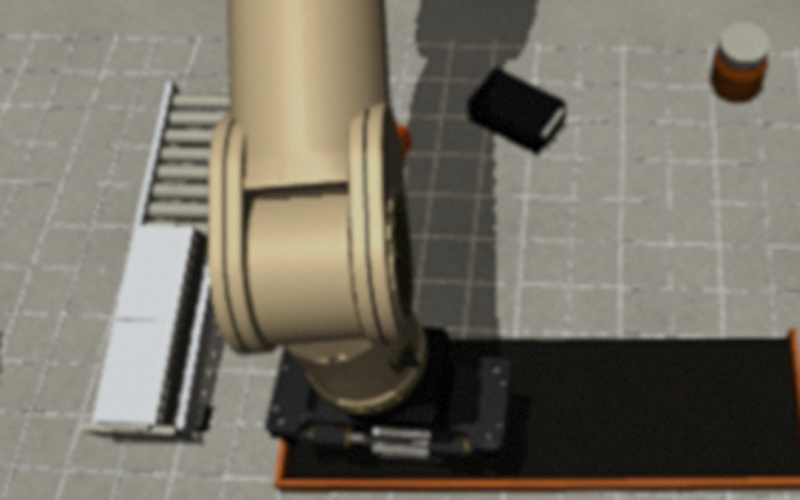

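Call:
{"method": "carry_out", "body": {"increments": "0 0 0 0 0 0 0.07; 0 0 0 0 0 0 0.08; 0 0 0 0 0 0 0.08; 0 0 0 0 0 0 0.08; 0 0 0 0 0 -0.002 0.08"}}

```text
time: 25.85
ee_pos: [0.7575, -0.0863, 0.0128]
eef_rot: [-0.695, 0.719, 0.0, -0.001]
ft_force: [-1.0, 0.2, -0.0]
width: 0.0795
```

Call:
{"method": "carry_out", "body": {"increments": "0 0 0 0 0 -0.020 0.08; 0 0 0 0 0 -0.050 0.08; 0 0 0 0 0 -0.090 0.08; 0 0 0 0 0 -0.140 0.08; 0 0 0 0 0 -0.180 0.08"}}

```text
time: 26.48
ee_pos: [0.7582, -0.086, 0.1972]
eef_rot: [-0.695, 0.719, -0.001, -0.0]
ft_force: [0.2, -0.1, -0.2]
width: 0.0801
```

Call:
{"method": "carry_out", "body": {"increments": "0 0 0 0 0.050 0 0.08; 0 0 0 0 0.110 0 0.08; 0 0 0 0 0.170 0 0.08; 0 0 0 0 0.230 0 0.08; 0 0 0 0 0.290 0 0.08"}}

```text
time: 27.1
ee_pos: [0.4669, -0.0761, 0.1981]
eef_rot: [-0.695, 0.719, -0.002, 0.0]
ft_force: [-0.1, 0.2, 0.6]
width: 0.0797
```

Run:
```python
from h import *
state();save('scene','s11');save('top','t11');save('wrist','w11')
for n in ('s11','t11','w11'):
    lids(n,{'C':(-.16,0)},xr=(.66,.8),zmin=.031)
    z=load(n);W=world(z);im=z['im'].astype(int)
    m=(W[...,0]>.64)&(W[...,0]<.785)&(W[...,1]>-.16)&(W[...,1]<0)&(W[...,2]>.012)&(W[...,2]<.09)&(im.min(-1)>45)
    if m.sum()>20:print(n,cv2.minAreaRect(W[m][:,:2].astype(np.float32)),np.percentile(W[m],[.5,99.5],axis=0).round(3).tolist())
z=load('s11');cv2.imwrite('pics/s11c.png',cv2.resize(z['im'][120:320,30:350],None,fx=2.5,fy=2.5,interpolation=cv2.INTER_CUBIC))
W=world(z)
m=(abs(W[...,1]+.325)<.05)&(W[...,0]<.85)&(W[...,0]>.42)&(W[...,2]>.058-.141*(W[...,0]-.603)+.026)&(W[...,2]<.12)
P=W[m];c,n,Q=planefit(P);print(len(P),c,np.arccos(n[2]),cv2.minAreaRect(Q[:,:2].astype(np.float32)))
```

```text
t 27.1 pos [ 0.4669 -0.0761  0.1981] phi -91.91 F [-0.1  0.2  0.6] w 0.0797 q [ 0.6   0.04 -0.54  1.86  0.03  1.24 -1.56]
s11 C 1083 c [ 0.7398 -0.0847  0.0542] lid 0.433 yaw -0.5 rect [ 0.7388 -0.0851] [0.0558 0.0862] 89.2 z [0.0344 0.0728]
s11 ((0.735694944858551, -0.08503872156143188), (0.05845232680439949, 0.09319498389959335), 88.99111938476562) [[0.692, -0.113, 0.014], [0.782, -0.057, 0.074]]
t11 C 354 c [ 0.7386 -0.086   0.055 ] lid 0.427 yaw 1.2 rect [ 0.7401 -0.0876] [0.0542 0.0847] 89.2 z [0.0345 0.074 ]
t11 ((0.7351323962211609, -0.08696932345628738), (0.0564068965613842, 0.09458846598863602), 89.15425872802734) [[0.688, -0.114, 0.013], [0.779, -0.059, 0.074]]
C few 0
2137 [ 0.68875534 -0.32195406  0.08148817] 0.13965035211302745 ((0.6834759712219238, -0.32199111580848694), (0.18267902731895447, 0.05856674909591675), 0.995969831943512)
```

View pics/s11.png

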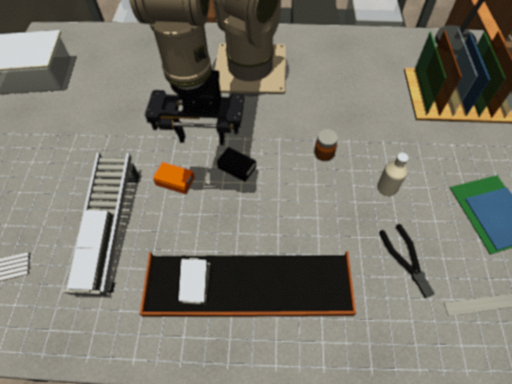

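View pics/t11.png

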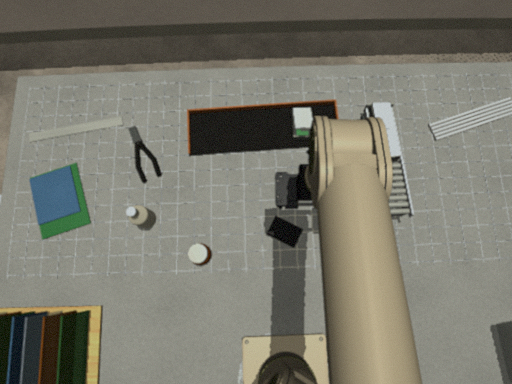

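View pics/w11.png

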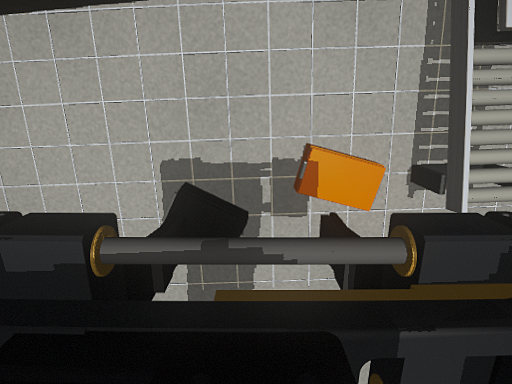

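Everything is in place. In the last pictures the two shut cases lie at the stop (95,250), and the seized case stands open inside the bay (193,281). The bottle, jar, pliers and look-alikes are at the same pixels as at the start, and the gripper is clear.

Run:
```python
from h import *
a=load('s0')['im'];b=load('s11')['im']
for n,(x,y,w,h) in {'jar':(310,125,32,38),'bottle':(374,148,38,50),'pliers':(375,220,62,80),'orange':(150,160,46,34)}.items():
    print(n,np.abs(a[y:y+h,x:x+w].astype(int)-b[y:y+h,x:x+w]).mean().round(2))
print(r.close_job())
```

```text
jar 7.62
bottle 8.59
pliers 7.99
orange 11.62
the job is handed in; nothing more can be done
None
```

The job is done and handed in at about 27 s of the allowed 69 s. The robot was clear of everything when I closed it.

- **Lid test:** I tried all three lids. The right-hand case, nearest the lane, did not give, so it is the seized one. The middle and left cases shut under about 1 N.
- **Free cases:** I set the two shut cases one after the other at the lane entry and they rolled to the stop. They lie end to end and flat to the slope (0.140 rad measured). Together they centre on lane x ≈ 80 mm, where about 82 mm was expected.
- **Seized case:** I slid it along the bench into the bay. It spans world x ≈ 0.688–0.782, with the mouth at about 0.663 and the back fence at about 0.80. Its lid still stands open at about 0.43 rad.

**Checks that fell short or disagreed:**
- **Press force:** The first press on the seized lid reached about 55 N vertically, more than I intended. That was through the fingertips, with the wrist well under its 120 N limit. The lid then read 0.43–0.44 rad, against 0.45 before, which is about the measuring noise.
- **Camera agreement:** The cameras differed by 2–5 mm in y. I used the wrist camera and the actual grasps to settle positions.
- **Bystanders:** By eye the bottle, jar, pliers and look-alikes sit at the same pixels as at the start. The numerical before/after picture check was inconclusive because I had no noise level to compare it with: mean difference 8–9 grey levels for the bottle, jar and pliers, and 12 for the orange look-alike. The black look-alike was only checked by eye.

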